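# Tamp the cold box and stack the well plates on it

### The job

Use the tamper to press the metal slugs that stick out of the cold box down until all lie flat below its rim, and stand the tamper upright in its tray again. Then stack every well plate on the cold box, cut corners over cut corners so that each skirt drops fully over the one below, and put the cover on top in the same way. Do not touch the slugs with the fingers or press them with a plate, and do not knock over the vial or the bottle.

Things in the scene. Friction and masses are not known exactly. Their poses are not given: they have to be found in the camera images.
- cold_box_rim (a point): fixed bare-metal cold box, 34 mm high, base 117 x 67 mm with a screwed-down lug at each end. Point: centre of its top rim, 34 mm above the worktop; x along its long side to the end with two cut corners, z up. Its top 8 mm is a neck, 108 x 58 mm, two corners at the +x end cut off by 10 mm. A plate's skirt fits over it with 1.5 mm play all round.
- cold_box_notch (a point): centre of the cold box's cut-corner end at rim height, 54 mm along x from cold_box_rim. Mind the fixed microscope, about 0.6 m tall, between the box and the plates: it takes up x > 0.52 m, y from -0.07 to 0.23 m, so carry things round its front; a wall rises at y = -0.42 m.
- cold_box: the same box; origin at the centre of its underside, x to the cut-corner end. Its open cavity is 100 (x) by 50 (y) mm at the rim and 27 mm deep (floor 7 mm up), walls 4 mm, with two crossing ribs on its floor (along x = 0 and y = 0), 3 mm thick and 12 mm high, that part it into four cells, one for each slug.
- slug_a: loose steel slug, a bar 33 x 13 x 15 mm; origin at its centre, x along it. 2 to 4 are in the cold box (others absent), each leaning up at about 48 degrees on an end wall, 10 mm to one side of the rib y = 0, 8 mm above the rim, held by friction. Pressed down with a few newtons at its top end (39 mm along x, 10 mm along y from the box's centre), its foot slides inwards and it drops flat: centre 14.5 mm, top 22 mm over the box's underside.
- slug_b: loose steel slug, a bar 33 x 13 x 15 mm; origin at its centre, x along it. 2 to 4 are in the cold box (others absent), each leaning up at about 48 degrees on an end wall, 10 mm to one side of the rib y = 0, 8 mm above the rim, held by friction. Pressed down with a few newtons at its top end (39 mm along x, 10 mm along y from the box's centre), its foot slides inwards and it drops flat: centre 14.5 mm, top 22 mm over the box's underside.
- slug_c: loose steel slug, a bar 33 x 13 x 15 mm; origin at its centre, x along it. 2 to 4 are in the cold box (others absent), each leaning up at about 48 degrees on an end wall, 10 mm to one side of the rib y = 0, 8 mm above the rim, held by friction. Pressed down with a few newtons at its top end (39 mm along x, 10 mm along y from the box's centre), its foot slides inwards and it drops flat: centre 14.5 mm, top 22 mm over the box's underside.
- slug_d: loose steel slug, a bar 33 x 13 x 15 mm; origin at its centre, x along it. 2 to 4 are in the cold box (others absent), each leaning up at about 48 degrees on an end wall, 10 mm to one side of the rib y = 0, 8 mm above the rim, held by friction. Pressed down with a few newtons at its top end (39 mm along x, 10 mm along y from the box's centre), its foot slides inwards and it drops flat: centre 14.5 mm, top 22 mm over the box's underside.
- tamper_handle (a point): loose tamper, 0.2 to 0.33 kg, 105 mm tall: steel foot 38 x 38 x 10 mm, 12 mm round neck, black square handle 24 x 24 mm, 55 mm tall on top. Point: the handle's centre, 77.5 mm above the underside of the foot; z up, x and y square to the sides of foot and handle. It stands on its foot in its tray.
- tamper_tray: fixed shallow white tray, 80 x 80 mm, 14 mm high, walls and floor 4 mm; origin at the centre of its underside, x and y along its sides
- plate_a_mid (a point): loose white 24-well plate, about 0.08 kg, 117 x 67 x 32 mm; 2 or 3 are there (one may be absent). Point: its centre, 16 mm above its underside; x along its long side to the end with two cut corners, z up. Skirt: lowest 8 mm, hollow below for 6 mm. The block above is 108 x 58 mm (grasp across the 58 mm, along y), its top shaped like the cold box's neck.
- plate_a_notch (a point): centre of the cut-corner end of plate_a, 54 mm along x from its centre, half-way up. Stacked, a plate's underside is 26 mm above that of the plate below (the first: 28 mm above the cold box's underside); the wrong way round it does not drop on.
- plate_b_mid (a point): loose white 24-well plate, about 0.08 kg, 117 x 67 x 32 mm; 2 or 3 are there (one may be absent). Point: its centre, 16 mm above its underside; x along its long side to the end with two cut corners, z up. Skirt: lowest 8 mm, hollow below for 6 mm. The block above is 108 x 58 mm (grasp across the 58 mm, along y), its top shaped like the cold box's neck.
- plate_b_notch (a point): centre of the cut-corner end of plate_b, 54 mm along x from its centre, half-way up. Stacked, a plate's underside is 26 mm above that of the plate below (the first: 28 mm above the cold box's underside); the wrong way round it does not drop on.
- plate_c_mid (a point): loose white 24-well plate, about 0.08 kg, 117 x 67 x 32 mm; 2 or 3 are there (one may be absent). Point: its centre, 16 mm above its underside; x along its long side to the end with two cut corners, z up. Skirt: lowest 8 mm, hollow below for 6 mm. The block above is 108 x 58 mm (grasp across the 58 mm, along y), its top shaped like the cold box's neck.
- plate_c_notch (a point): centre of the cut-corner end of plate_c, 54 mm along x from its centre, half-way up. Stacked, a plate's underside is 26 mm above that of the plate below (the first: 28 mm above the cold box's underside); the wrong way round it does not drop on.
- cover_handle (a point): loose grey cover, about 0.08 kg: skirt and cut corners like a plate's (117 x 67 mm, hollow below for 6 mm), 13.5 mm high, with a solid rib handle 66 (x) by 18 (y) mm up to 36 mm above its underside. Point: middle of the rib, 24 mm above the underside; x along the rib to the cut-corner end, z up. Stacks 26 mm above the top plate's underside.
- cover_notch (a point): above the centre of the cover's cut-corner end, 54 mm along x from cover_handle, at the same height
- vial: bystander: small glass vial with a blue cap, 23 mm wide, 51 mm high; origin at the centre of its underside, z up
- dye_bottle: bystander: white bottle with a red cap, 34 mm wide, 67 mm high; origin at the centre of its underside, z up

How it is judged:
By the outcome, as a careful person would: the job done as asked, in the order asked, and still so for the second after the job is handed in, with the robot touching nothing.
Of slug_a, slug_b, slug_c, slug_d only 2 to 4 are there at a start; the rules pass over those that are not, and their reading is None.
Of plate_a, plate_b, plate_c only 2 to 3 are there at a start; the rules pass over those that are not, and their reading is None.
At some moment in a run one of plate_a, plate_b, plate_c, cover may be knocked a few centimetres aside while the robot is not near it.
It also fails if it takes over 210 s, if anything falls off the work surface, if the arm or the gripper's body presses on something with over 40 N, if the wrist force passes 120 N, or if a joint passes its speed limit or range.

### The arm

A 6-joint arm with a two-finger parallel gripper is mounted at the origin on a cart in front of the work surface, level with it; the furniture and walls round the work are solid. World frame = base frame: x ahead of the robot, y to its left, z up, the work surface at z = 0. Lengths are in mm, angles in rad, forces in N, time in s.
With the tool pointing down it reaches from about 400 to 925 mm from the base axis. Payload 12.5 kg.
Tool frame: the origin (TCP) lies at the very end of the fingers, on their centre line; the grasp point (between the pads) lies 19 mm behind it (env.tcp_to_grasp is the distance from the TCP to the grasp point, in mm); z points along the fingers, x is the direction in which the jaws open and shut, and the axes are right-handed (so a half turn about z gives the same grasp; the last joint's range is limited). The gripper opens to 95 mm and grips with 3 to 60 N. Pads are 20 mm wide; open, the fingers measure 119 mm over their backs; the gripper's body (75 mm by 180 mm) begins 59 mm behind the grasp point.
Start: joints at [1.215, 0.491, 1.559, -0, 1.092, -0.106], TCP at [154.489, 605.626, 188.961] pointing down, gripper open.
Joint ranges: [-3.1, 3.1], [-0.84, 2.19], [0.05, 2.79], [-1.13, 4.28], [0.06, 2.93], [-2.69, 2.69]. Speed limits (rad/s): [2.22, 2.22, 2.79, 3.14, 3.14, 3.14].

### API

Orientations are given as [roll, pitch, yaw] about the fixed x, y, z axes, in that order (R = Rz(yaw) Ry(pitch) Rx(roll)).
In Python, from cell import env, vision, job gives the robot as it stands.
- The arm moves only by the shell command python3 -m pendant 'ROWS' [OPENING]. ROWS is JSON, a list of rows, each a list of 4 numbers: the shift along the tool's x, y, z in mm, then the turn about the tool's z in degrees. In form: [[tx, ty, tz, turn], ...]. A call has 1 to 8 rows; each row is the pose to reach, as a shift and turn from the pose measured when the call began, along the tool's axes at that moment; what a row does not reach only later rows make up. A row lasts 1/8 s, in which the tool goes at most 62.5 mm and 10.7 degrees, less where a joint would pass 70% of its speed; a pose out of reach is approached as far as the arm can. A call with a gripper value outside its range is refused whole. OPENING is the closure, from 0 (fully open) to 1 (shut), set as the call begins (- or left out, the last holds). The fingers move at their own pace and stop on an object; the grip force is fixed at half the most. Time passes only in rows, so rows that repeat a pose let the fingers close. It gives the time, the measured TCP pose, the force and the opening at its end, in the units of the state.
- env.state(): the state, without advancing time (a new reading comes with each control period).
- vision.read_camera(name): name is "scene" or "top"; returns a dict with "pixels" (480x640x3 uint8, red, green, blue), "intrinsics" (3x3 intrinsics, pixels), "R" (3x3) and "t" (3): a world point X has camera coordinates R X + t. Camera axes: x right, y down, z forward; pixel columns grow to the right and rows downward; lengths in mm; the calibration is good to about 2 mm. A picture is of the moment at which its call begins. There is no depth.
- job.job_done(): hands the job in, once; it reports no verdict.
Trained networks look in a picture, given as the dict that the camera call returned (one of the last four; its "shot" number tells which), for a name from the list of things; names that differ only in an ending like _2 or _b are one class to them, and where a whole thing is asked for, a point or a joint stands for the part that bears it (a point fixed in the world has none). Each returns a list of dicts, best first, with "confidence" (0 to 1); they miss things now and then, are a little off and sometimes report something else, mostly with a low value. They report only what shows in the picture. A call takes as long as a camera call.
- vision.find_in(picture, query): "at" ([x, y, z] in mm, in the coordinates of the camera as it stood for that picture, good to about 4 mm: the middle of the surface that is visible of it).
- vision.regions_of(picture, query): "pixels" (480x640 bool, what is visible of it).
The state is a dict: "t": time; "joints": joint angles; "qvel": joint speeds; "tau": joint torques, N m; "eef_pos": TCP position; "tcp_rot": TCP orientation; "ft_force": force on the tool from outside, world axes, zero at the start; "moment": the same for the moment, N m; "opening": opening from 0.0 (shut) to 1.0 (fully open).
Only numpy, scipy, OpenCV 4.12 (cv2) and the standard library are available. Lean on these libraries where they do the work, as an engineer would, in place of code of your own. Each camera call takes 0.05 s, during which the arm holds its last target.

## Working session

There is one attempt and no reset: what is moved stays moved. The work goes in short steps, Python scripts to look and compute and a shell command to move; the robot and the scene stay as the last step left them, time stands still between calls to the robot, and variables do not carry over. Pictures are saved under pics/ and viewed, and the job is handed in when it is done.

```bash
ls; mkdir -p pics
python3 - <<'E'
from cell import env, vision, job
import cv2
s=env.state()
print({k:s[k] for k in s if k not in('tau','qvel')})
for n in("scene","top"):
    p=vision.read_camera(n)
    cv2.imwrite(f"pics/{n}0.png",p["pixels"][:,:,::-1])
    print(n,p["intrinsics"],p["R"],p["t"])
E
```

```text
pics
{'t': 0.0, 'joints': array([ 1.21538854e+00,  4.91563517e-01,  1.55948672e+00, -3.36710214e-05,
        1.09171025e+00, -1.05607539e-01]), 'eef_pos': array([154.3941183 , 605.32426409, 188.34647863]), 'tcp_rot': array([-3.14149925e+00,  1.16448323e-03,  1.32101167e+00]), 'ft_force': array([-0.45718071, -0.66503935,  0.96065859]), 'moment': array([-0.02733973, -0.00639273,  0.00114307]), 'opening': 1.0021985192880574}
scene [[447.57821922   0.         314.11030118]
 [  0.         447.57821922 241.69830807]
 [  0.           0.           1.        ]] [[-0.9960227  -0.08800835  0.01390389]
 [-0.08195129  0.84364498 -0.53061015]
 [ 0.03496818 -0.52963919 -0.84750195]] [ 544.44823453   10.76321105 1135.30702712]
top [[449.06960756   0.         315.83904866]
 [  0.         449.06960756 238.67411642]
 [  0.           0.           1.        ]] [[-0.0194581  -0.99980351  0.00378488]
 [-0.99202137  0.01883475 -0.1246549 ]
 [ 0.12455912 -0.00618023 -0.99219294]] [  75.36828232  559.3053572  1365.5591301 ]
```

View pics/scene0.png

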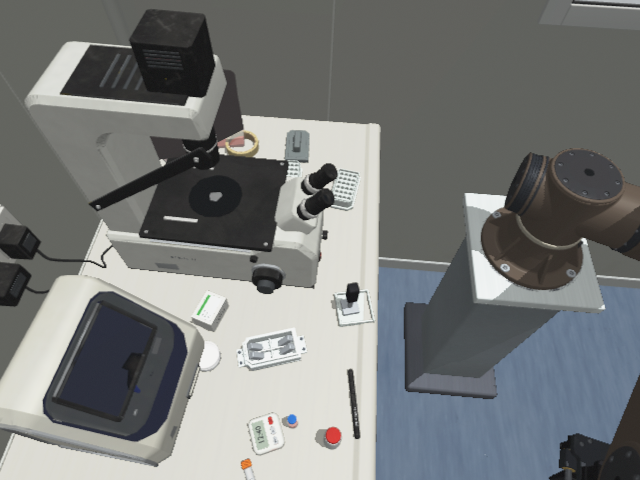

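View pics/top0.png

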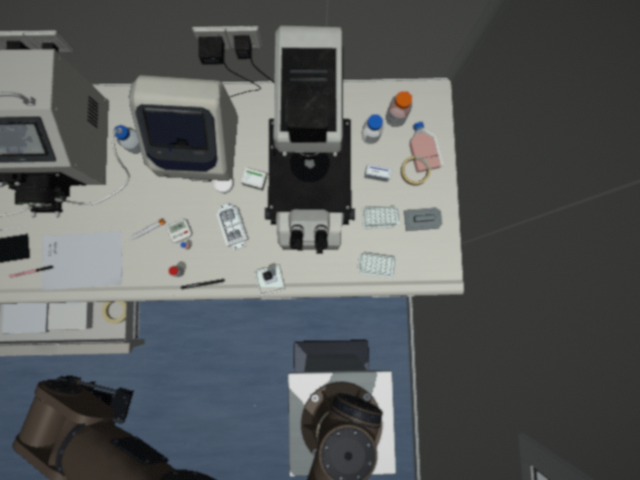

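```bash
cat > h.py <<'E'
from cell import env, vision, job
import cv2, numpy as np
def pic(n):
    return vision.read_camera(n)
def crop(p,c,r,w,h,scale,name):
    im=p["pixels"][max(0,r-h):r+h,max(0,c-w):c+w,::-1]
    cv2.imwrite("pics/"+name+".png",cv2.resize(im,None,fx=scale,fy=scale,interpolation=cv2.INTER_CUBIC))
def world(p,at): return p["R"].T@(np.array(at)-p["t"])
def proj(p,X):
    X=np.atleast_2d(X); c=X@p["R"].T+p["t"]; u=c@p["intrinsics"].T; return u[:,:2]/u[:,2:]
def ray(p,uv,z):
    d=p["R"].T@np.linalg.solve(p["intrinsics"],np.array([uv[0],uv[1],1.])); o=-p["R"].T@p["t"]
    return o+d*(z-o[2])/d[2]
E
python3 - <<'E'
from h import *
P={n:pic(n) for n in("scene","top")}
crop(P["scene"],272,348,50,37,8,"s_box"); crop(P["top"],232,226,40,30,10,"t_box")
crop(P["scene"],320,175,70,52,5,"s_plates"); crop(P["top"],395,240,60,45,6,"t_plates")
for q in ["cold_box","slug_a","tamper_handle","tamper_tray","plate_a_mid","plate_a_notch","cold_box_notch","cold_box_rim","cover_handle","cover_notch","vial","dye_bottle"]:
    for n,p in P.items():
        for d in vision.find_in(p,q)[:5]:
            print(q,n,round(d["confidence"],2),world(p,d["at"]).round(1))
E
```

```text
cold_box scene 0.66 [608.4 339.5  18.6]
cold_box top 0.75 [610.9 325.3   9.6]
cold_box top 0.6 [ 474.9 -121.4   25. ]
slug_a scene 0.54 [574.4 328.9  29.2]
slug_a scene 0.43 [640.1 353.1  31.3]
slug_a top 0.62 [640.9 354.6  32.1]
slug_a top 0.54 [571.7 325.4  33. ]
slug_a top 0.54 [609.7 324.4   9.1]
slug_a top 0.38 [646.7 336.1  29.2]
tamper_handle scene 0.7 [448.  221.3  61.5]
tamper_handle top 0.61 [444.3 207.8  65. ]
tamper_tray scene 0.89 [430.8 224.5   2. ]
tamper_tray scene 0.45 [445.2 218.3  59.4]
tamper_tray top 0.6 [575.4 324.3  33.3]
tamper_tray top 0.56 [442.5 215.9   5.9]
plate_a_mid scene 0.78 [ 475.6 -117.1   27.3]
plate_a_mid top 0.9 [ 477.2 -119.7   27.1]
plate_a_notch scene 0.93 [ 474.7 -119.6   30.9]
plate_a_notch scene 0.5 [469.8 503.6  65.8]
plate_a_notch top 0.91 [ 477.5 -124.8   27.1]
cold_box_notch scene 0.73 [606.7 333.4  18.6]
cold_box_notch top 0.66 [607.5 330.2  14.4]
cold_box_notch top 0.5 [575.1 326.7  29.6]
cold_box_rim scene 0.9 [608.5 334.1  21.5]
cold_box_rim top 0.6 [611.4 326.3  16.2]
cover_handle scene 0.67 [ 616.  -265.8   12.9]
cover_handle top 0.6 [ 616.3 -279.1   10.6]
cover_notch scene 0.86 [ 614.6 -267.5   16.8]
cover_notch top 0.79 [ 618.4 -272.8   12.5]
cover_notch top 0.52 [643.1 352.7  31.3]
vial scene 0.73 [549.2 478.5  47.6]
vial top 0.47 [550.8 467.8  35.6]
dye_bottle scene 0.57 [468.2 505.9  68. ]
dye_bottle top 0.74 [609.8 325.9   9.1]
dye_bottle top 0.53 [ 475.7 -123.    25.4]
```

Run:
```python
import cv2,numpy as np
a=[cv2.resize(cv2.imread(f"pics/{n}.png"),(400,300)) for n in("s_box","t_box","s_plates","t_plates")]
cv2.imwrite("pics/m0.png",np.vstack([np.hstack(a[:2]),np.hstack(a[2:])]))
```

```text
(no output)
```

View pics/m0.png

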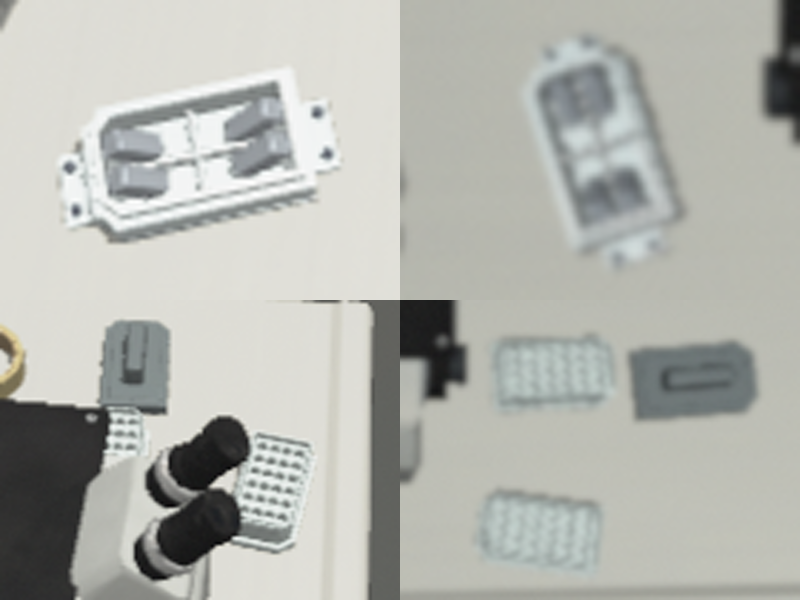

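```bash
cat > fit.py <<'E'
from h import *
from scipy.optimize import minimize
def rect(l,w,z,ch=0,ch2=None):
    a,b=l/2,w/2
    if not ch: P=[(a,b),(-a,b),(-a,-b),(a,-b)]
    else: P=[(a-ch,b),(-a,b),(-a,-b),(a-ch,-b),(a,-b+ch),(a,b-ch)]
    return np.array([(x,y,z) for x,y in P],float)
M={
 "box":[rect(108,58,34,10),rect(100,50,34,8),rect(117,67,26,10),],
 "plate":[rect(108,58,32,10),rect(117,67,0,10),rect(117,67,8,10)],
 "cover":[rect(117,67,13.5,10),rect(117,67,0,10),rect(66,18,36)],
 "tray":[rect(80,80,14),rect(72,72,14),rect(80,80,0)],
 "handle":[rect(24,24,105),rect(24,24,50)],
}
def samples(polys,step=3):
    S=[];T=[]
    for P in polys:
        for a,b in zip(P,np.roll(P,-1,0)):
            n=max(2,int(np.linalg.norm(b-a)/step))
            t=(np.arange(n)+.5)/n
            S.append(a+(b-a)*t[:,None]); T.append(np.repeat([(b-a)/np.linalg.norm(b-a)],n,0))
    return np.vstack(S),np.vstack(T)
def pose(S,q,z0=0):
    c,s=np.cos(q[2]),np.sin(q[2]); R=np.array([[c,-s,0],[s,c,0],[0,0,1]])
    return S@R.T+[q[0],q[1],z0]
def grads(p,sig):
    g=cv2.GaussianBlur(p["pixels"].astype(np.float32),(0,0),sig)
    return [cv2.Sobel(g,cv2.CV_32F,1,0,scale=1/8),cv2.Sobel(g,cv2.CV_32F,0,1,scale=1/8)]
def samp(a,uv): return cv2.remap(a,uv[:,0].astype(np.float32)[None],uv[:,1].astype(np.float32)[None],cv2.INTER_LINEAR)[0]
def score(q,S,T,G,z0):
    tot=0;X=pose(S,q,z0);X2=pose(S+T,q,z0)
    for p,g in G:
        uv=proj(p,X);d=proj(p,X2)-uv;d/=np.linalg.norm(d,axis=1)[:,None]+1e-9
        n=np.stack([-d[:,1],d[:,0]],1)
        gx,gy=samp(g[0],uv),samp(g[1],uv)
        v=np.abs(gx*n[:,:1]+gy*n[:,1:]).mean(1)
        tot+=np.sqrt(v+.1).mean()
    return -tot
def fit(name,q0,pics,z0=0,spread=(12,12,.15),sigs=(1.6,.8)):
    S,T=samples(M[name]); q=np.array(q0,float); sp=np.array(spread)
    for k,sig in enumerate(sigs):
        G=[(p,grads(p,sig)) for p in pics]
        f=lambda e:score(q+e*sp,S,T,G,z0)
        if k==0:
            rng=np.random.default_rng(0); E=np.vstack([[0,0,0],rng.uniform(-1,1,(400,3))])
            v=[f(e) for e in E]; best=[E[i] for i in np.argsort(v)[:5]]
        else: best=[np.zeros(3)]; sp=np.array([2,2,.03])
        r=min((minimize(f,e,method="Nelder-Mead",options=dict(initial_simplex=e+np.vstack([np.zeros(3),.3*np.eye(3)]))) for e in best),key=lambda r:r.fun)
        q=q+r.x*sp
    return q,r.fun
def overlay(p,items,c,r,w,h,sc,name):
    im=cv2.resize(np.ascontiguousarray(p["pixels"][r-h:r+h,c-w:c+w,::-1]),None,fx=sc,fy=sc,interpolation=cv2.INTER_CUBIC)
    for nm,q,z0 in items:
        for P,col in zip(M[nm],[(0,0,255),(255,0,0),(0,200,0)]):
            uv=(proj(p,pose(P,q,z0))-[c-w-.5,r-h-.5])*sc-.5
            cv2.polylines(im,[np.round(uv).astype(int)],True,col,1)
    cv2.imwrite("pics/"+name+".png",im)
E
python3 - <<'E'
from fit import *
s=pic("scene");t=pic("top")
def show(n,nm,q0,z0=0,ps=None):
    res=[]
    for lab,pp in(("both",[s,t]),("s",[s]),("t",[t])):
        if ps and lab!=ps: continue
        q,f=fit(nm,q0,pp,z0); print(n,lab,q.round(2),np.degrees(q[2]).round(1),round(f,2)); res.append(q)
    return res[0]
b=show("box","box",[608,333,0.35])
tr=show("tray","tray",[440,218,0.05])
h=show("handle","handle",[442,218,0.05],4)
pa=show("pA","plate",[476,-120,-1.6])
pb=show("pB","plate",[610,-135,-1.6],ps="t")
cv=show("cover","cover",[616,-272,-1.57])
I=[("box",b,0),("tray",tr,0),("handle",h,4),("plate",pa,0),("plate",pb,0),("cover",cv,0)]
overlay(s,I,272,348,50,37,8,"o1");overlay(t,I,232,226,50,37,8,"o2")
overlay(s,I,320,175,60,45,6,"o3");overlay(t,I,395,240,60,45,6,"o4")
overlay(s,I,352,304,40,30,6,"o5");overlay(t,I,268,276,40,30,6,"o6")
a=[cv2.resize(cv2.imread(f"pics/o{i}.png"),(400,300)) for i in range(1,7)]
cv2.imwrite("pics/m1.png",np.vstack([np.hstack(a[:2]),np.hstack(a[2:4])]))
cv2.imwrite("pics/m2.png",np.hstack(a[4:]))
E
```

```text
box both [6.0891e+02 3.3201e+02 3.5000e-01] 20.3 -6.27
box s [6.1213e+02 3.3880e+02 3.2000e-01] 18.4 -3.99
box t [6.0968e+02 3.2483e+02 3.2000e-01] 18.3 -3.14
tray both [4.4407e+02 2.1606e+02 2.4000e-01] 13.8 -5.79
tray s [4.4367e+02 2.1607e+02 2.4000e-01] 13.7 -3.4
tray t [4.2424e+02 2.1158e+02 2.4000e-01] 13.7 -2.64
handle both [4.4697e+02 2.1223e+02 1.2000e-01] 6.9 -10.07
handle s [4.4705e+02 2.1251e+02 1.1000e-01] 6.3 -4.97
handle t [4.4720e+02 2.1184e+02 2.7000e-01] 15.2 -5.13
pA both [ 481.99 -127.69   -1.76] -100.6 -5.33
pA s [ 479.93 -126.82   -1.71] -97.9 -3.05
pA t [ 483.13 -128.54   -1.71] -98.2 -2.34
pB t [ 626.28 -118.32   -1.59] -91.1 -2.26
cover both [ 622.76 -278.86   -1.5 ] -86.2 -7.86
cover s [ 622.65 -279.48   -1.51] -86.3 -4.11
cover t [ 622.64 -277.15   -1.51] -86.2 -3.77
```

View pics/m1.png

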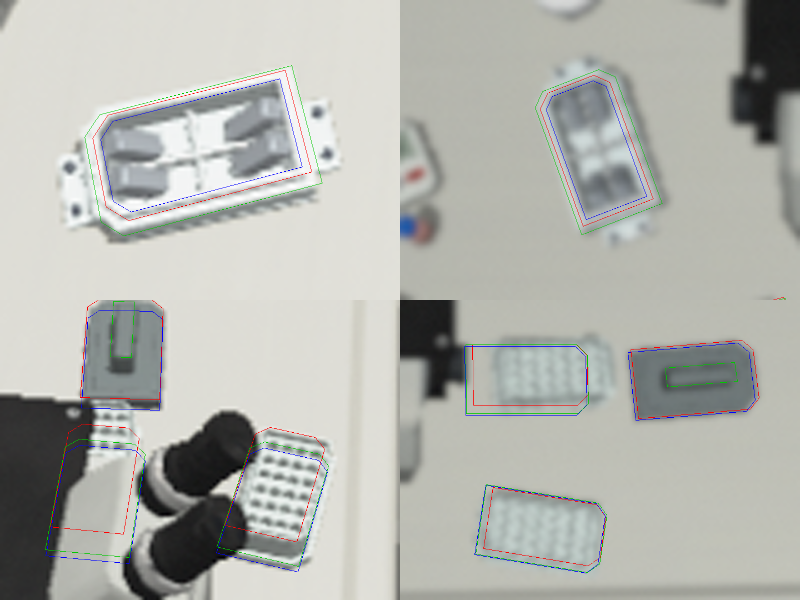

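View pics/m2.png

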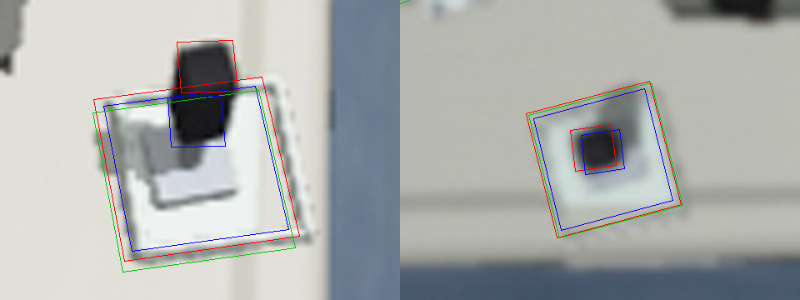

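Run:
```python
from fit import *
s=pic("scene");t=pic("top")
for p in(s,t):
    print(proj(p,[[0,0,0],[154.4,605.3,188.3],[0,0,150],[0,0,-0]]).round(1))
for c,r,z in[(242,207,8)]:pass
# manual: top corners of plates in top image
im=cv2.resize(t["pixels"][190:290,350:450,::-1],None,fx=6,fy=6,interpolation=cv2.INTER_CUBIC);cv2.imwrite("pics/tp.png",im)
im=cv2.resize(s["pixels"][310:390,225:320,::-1],None,fx=8,fy=8,interpolation=cv2.INTER_CUBIC)[:600];cv2.imwrite("pics/sb.png",im)
```

```text
[[528.8 245.9]
 [544.5 518.7]
 [556.7 211.1]
 [528.8 245.9]]
[[340.6 422.6]
 [115.7 386.9]
 [343.9 438.2]
 [340.6 422.6]]
```

View pics/tp.png

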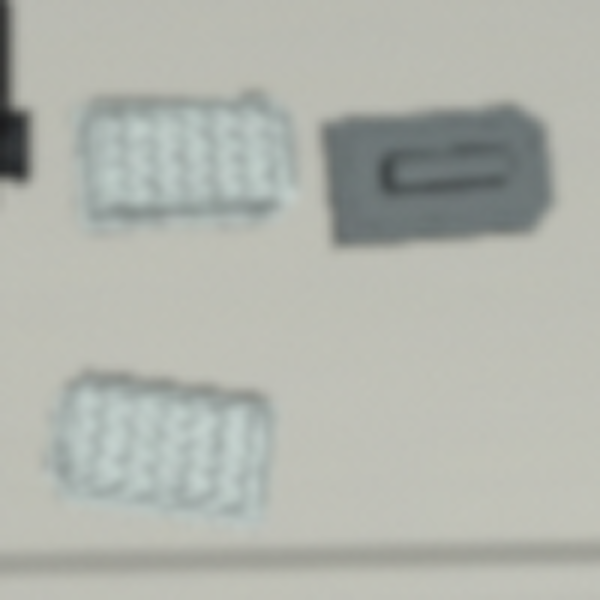

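View pics/sb.png

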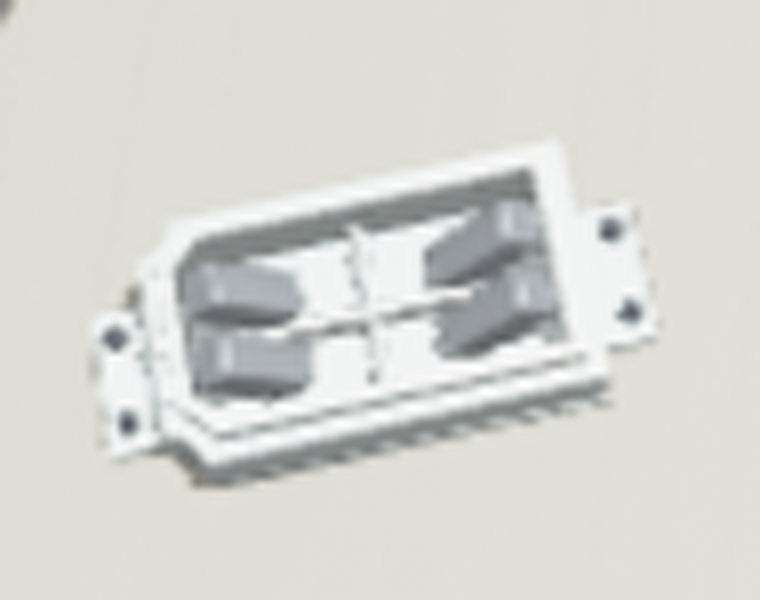

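Run:
```python
from fit import *
s=pic("scene");t=pic("top")
S=[(114,338),(128,424),(610,230),(630,312)]
T=[(151,53),(187,41),(218,259),(254,244)]
for z in(0,6,12):
    a=np.array([ray(s,(225+u/8-.5,310+v/8-.5),z)[:2] for u,v in S]); b=np.array([ray(t,(192+u/5-.5,196+v/5-.5),z)[:2] for u,v in T])
    print(z,a.round(1).tolist(),a.mean(0).round(1)); print(b.round(1).tolist(),b.mean(0).round(1))
    for x in(a,b):
        d=(x[0]+x[1]-x[2]-x[3])/2; print(np.degrees(np.arctan2(d[1],d[0])).round(2),np.hypot(*d).round(1))
crop(t,232,226,40,30,10,"t_box2")
```

```text
0 [[682.3, 339.0], [674.3, 362.1], [550.4, 295.9], [542.5, 318.7]] [612.4 328.9]
[[676.6, 365.7], [684.0, 342.6], [542.2, 322.2], [551.4, 299.3]] [613.6 332.4]
18.18 138.8
18.02 140.4
6 [[681.1, 340.9], [673.2, 363.9], [550.1, 298.0], [542.2, 320.7]] [611.7 330.9]
[[675.4, 364.5], [682.8, 341.4], [541.6, 321.1], [550.7, 298.3]] [612.6 331.3]
18.18 137.9
18.02 139.8
12 [[680.0, 342.8], [672.2, 365.6], [549.8, 300.2], [542.0, 322.7]] [611.  332.8]
[[674.1, 363.3], [681.5, 340.3], [540.9, 320.1], [550.0, 297.4]] [611.6 330.3]
18.18 137.1
18.02 139.2
```

View pics/t_box2.png

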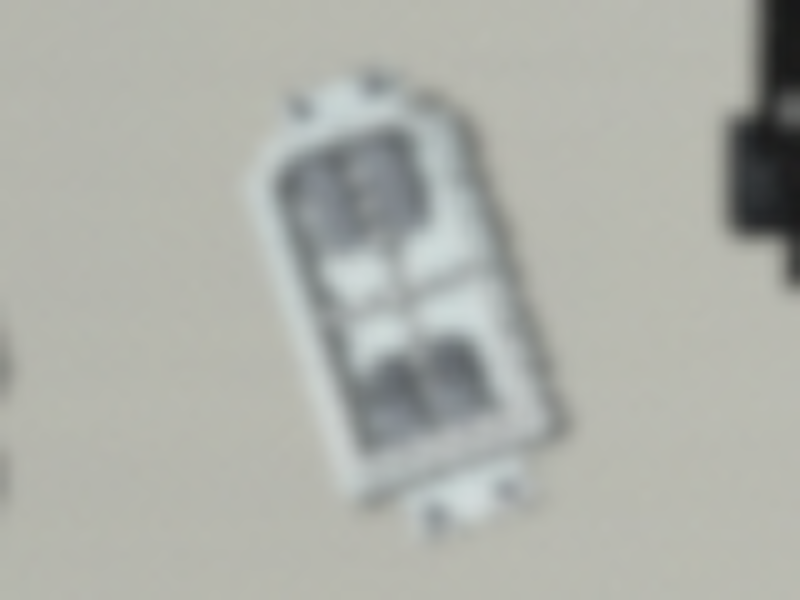

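```bash
cat > sil.py <<'E'
from fit import *
def hull_img(p,V,q,z0,win,sc):
    uv=(proj(p,pose(V,q,z0))-np.array(win[:2])+.5)*sc-.5
    h=cv2.convexHull(np.round(uv*16).astype(np.int32))
    m=np.zeros((win[3]*sc,win[2]*sc),np.uint8); cv2.fillPoly(m,[h],255,shift=4); return m>0
def silfit(views,V,q0,z0,spread=(12,12,.3),sc=4):
    # views: (pic, softmask float HxW 0..1, win x,y,w,h)
    W=[(p,cv2.resize(m[w[1]:w[1]+w[3],w[0]:w[0]+w[2]].astype(np.float32),None,fx=sc,fy=sc,interpolation=cv2.INTER_LINEAR)>.5,w) for p,m,w in views]
    q0=np.array(q0,float);sp=np.array(spread)
    def f(e):
        r=0
        for p,m,w in W:
            a=hull_img(p,V,q0+e*sp,z0,w,sc); r-=(a&m).sum()/max(1,(a|m).sum())
        return r
    rng=np.random.default_rng(1);E=np.vstack([np.zeros(3),rng.uniform(-1,1,(200,3))])
    v=[f(e) for e in E]
    r=min((minimize(f,E[i],method="Nelder-Mead",options=dict(xatol=.005,fatol=1e-5,initial_simplex=E[i]+np.vstack([np.zeros(3),.3*np.eye(3)]))) for i in np.argsort(v)[:4]),key=lambda r:r.fun)
    return q0+r.x*sp,r.fun/len(W)
VH=np.vstack([rect(24,24,50),rect(24,24,105)])
VC=np.vstack([rect(117,67,0,10),rect(117,67,13.5,10),rect(66,18,36)])
VP=np.vstack([rect(117,67,0,10),rect(117,67,8,10),rect(108,58,32,10)])
E
python3 - <<'E'
from sil import *
s=pic("scene");t=pic("top")
def dark(p,th): return 1/(1+np.exp((p["pixels"].max(2).astype(float)-th)/8))
ws=(330,275,45,60);wt=(245,255,50,45)
for th in(60,80):
  for n,vs in(("b",[(s,dark(s,th),ws),(t,dark(t,th),wt)]),("s",[(s,dark(s,th),ws)]),("t",[(t,dark(t,th),wt)])):
    print(th,n,silfit(vs,VH,[445,214,.2],4))
for nm in("plate_a_mid","cover_handle"):
  for n,p in(("s",s),("t",t)):
    for d in vision.regions_of(p,nm):
        m=d["pixels"];ys,xs=np.nonzero(m);print(nm,n,round(d["confidence"],2),m.sum(),xs.min(),xs.max(),ys.min(),ys.max())
im=cv2.resize(s["pixels"][120:215,270:370,::-1],None,fx=6,fy=6,interpolation=cv2.INTER_CUBIC);cv2.imwrite("pics/sp.png",im)
E
```

```text
60 b (array([ 4.46908783e+02,  2.12759235e+02, -1.06902444e-01]), np.float64(-0.6161176435310562))
60 s (array([ 4.47049821e+02,  2.14574492e+02, -9.86397663e-02]), np.float64(-0.7659147869674185))
60 t (array([ 4.48554251e+02,  2.13063030e+02, -6.28241812e-02]), np.float64(-0.4684873949579832))
80 b (array([ 4.47373797e+02,  2.12538241e+02, -2.31906218e-02]), np.float64(-0.7078694642012842))
80 s (array([ 4.47185931e+02,  2.13131115e+02, -8.19949136e-02]), np.float64(-0.8118787276341949))
80 t (array([ 4.47814498e+02,  2.09706662e+02, -4.28532002e-02]), np.float64(-0.6177715091678421))
plate_a_mid s 0.93 971 332 360 167 210
plate_a_mid t 0.86 737 358 395 253 276
cover_handle s 0.73 717 285 309 130 162
cover_handle s 0.31 944 332 360 168 210
cover_handle t 0.76 772 403 441 208 230
cover_handle t 0.37 39 227 233 210 218
```

View pics/sp.png

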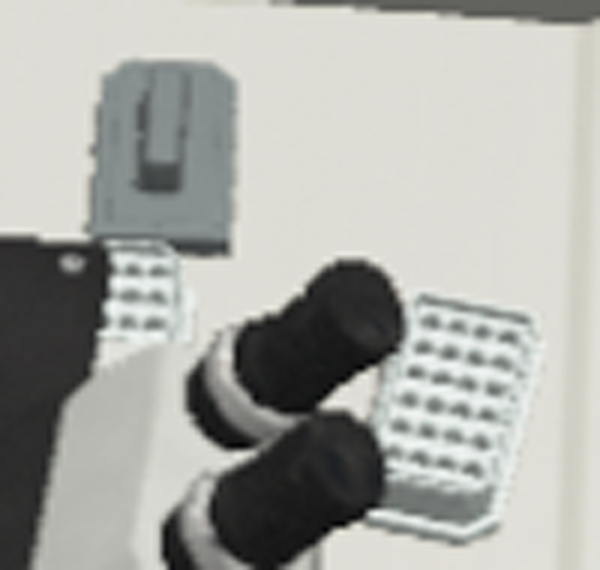

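Run:
```python
from sil import *
s=pic("scene");t=pic("top")
M["foot"]=[rect(38,38,10)]
M["tam"]=[rect(38,38,10),rect(38,38,0)[1:3][:, :],rect(24,24,105)]
M["tam"]=[rect(38,38,10),rect(24,24,105)]
for y in(-.1,.1,.25):
  for sp in((5,5,.12),):
    for nm in("foot","tam","handle"):
        print(nm,y,*[ (lambda r:(r[0][:2].round(1).tolist(),np.degrees(r[0][2]).round(1),round(r[1],3)))(fit(nm,[447,212.7,y],[p],4,sp)) for p in(s,t)])
q=[447.2,212.7,.15]
overlay(s,[("tam",q,4)],352,300,25,25,12,"o7")
overlay(t,[("tam",q,4)],268,276,20,20,12,"o8")
a=[cv2.resize(cv2.imread(f"pics/o{i}.png"),(400,400)) for i in(7,8)];cv2.imwrite("pics/m3.png",np.hstack(a))
```

```text
foot -0.1 ([447.6, 216.7], np.float64(11.0), np.float64(-3.819)) ([447.3, 211.8], np.float64(17.6), np.float64(-4.217))
tam -0.1 ([447.9, 215.8], np.float64(10.0), np.float64(-4.457)) ([446.5, 210.3], np.float64(16.7), np.float64(-4.688))
handle -0.1 ([446.6, 212.5], np.float64(3.3), np.float64(-4.966)) ([447.3, 211.8], np.float64(13.6), np.float64(-5.137))
foot 0.1 ([447.8, 217.0], np.float64(10.5), np.float64(-3.82)) ([447.7, 211.9], np.float64(23.6), np.float64(-4.158))
tam 0.1 ([448.0, 215.9], np.float64(10.0), np.float64(-4.457)) ([446.5, 210.2], np.float64(16.9), np.float64(-4.687))
handle 0.1 ([447.0, 212.4], np.float64(6.9), np.float64(-4.969)) ([447.2, 211.8], np.float64(14.4), np.float64(-5.139))
foot 0.25 ([447.7, 217.0], np.float64(10.8), np.float64(-3.818)) ([447.7, 211.7], np.float64(23.2), np.float64(-4.167))
tam 0.25 ([448.0, 215.9], np.float64(10.1), np.float64(-4.457)) ([446.5, 210.3], np.float64(16.3), np.float64(-4.688))
handle 0.25 ([447.0, 212.5], np.float64(6.9), np.float64(-4.968)) ([447.3, 211.8], np.float64(15.2), np.float64(-5.14))
```

View pics/m3.png

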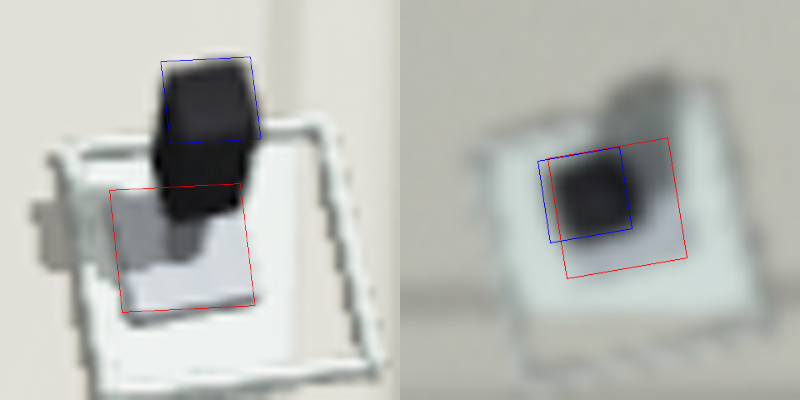

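```bash
cat > go.py <<'E'
import sys,numpy as np
from cell import env
from scipy.spatial.transform import Rotation as Ro
s=env.state();R=Ro.from_euler("xyz",s["tcp_rot"]).as_matrix();yaw=np.degrees(s["tcp_rot"][2])
print("now",s["eef_pos"].round(1),"rpy",np.degrees(s["tcp_rot"]).round(2),"t",round(s["t"],2),"F",s["ft_force"].round(1),"op",round(float(s["opening"]),3))
for a in sys.argv[1:]:
    v=[float(k) for k in a.split(",")]
    d=R.T@(np.array(v[:3])-s["eef_pos"]); dy=(v[3]-yaw+180)%360-180 if len(v)>3 else 0
    print(a,"->",d.round(1),"turn",round(-dy,1),"dist",np.linalg.norm(d).round(0))
E
python3 go.py 447,213.5,188,104 447,213.5,150,104
```

```text
now [154.5 605.6 189. ] rpy [ 1.800e+02 -1.000e-02  7.569e+01] t 2.1 F [-0.3  0.2  0.3] op 1.0
447,213.5,188,104 -> [-307.6  380.3    0.9] turn -28.3 dist 489.0
447,213.5,150,104 -> [-307.6  380.3   38.9] turn -28.3 dist 491.0
```

```bash
python3 -m pendant '[[-38,47,0,-4],[-77,95,0,-8],[-115,143,0,-12],[-154,190,0,-16],[-192,238,0,-20],[-231,285,0,-24],[-269,333,0,-28],[-307.6,380.3,0,-28.3]]' 0; python3 -m pendant '[[0,0,0,0],[0,0,0,0]]'; python3 go.py 447,213.5,130,104 447,213.5,62.5,104
```

```text
t: 3.1
eef_pos: [448.1, 211.8, 189.2]
tcp_rot: [3.141, -0.0, 1.816]
ft_force: [1.3, 0.3, 0.5]
opening: 0.999
t: 3.35
eef_pos: [447.9, 211.8, 189.2]
tcp_rot: [3.141, -0.0, 1.815]
ft_force: [-0.7, 0.3, -0.5]
opening: 1.001
now [447.9 211.8 189.2] rpy [ 1.7997e+02 -2.0000e-02  1.0399e+02] t 3.35 F [-0.7  0.3 -0.5] op 1.001
447,213.5,130,104 -> [ 1.8 -0.5 59.2] turn -0.0 dist 59.0
447,213.5,62.5,104 -> [  1.8  -0.5 126.7] turn -0.0 dist 127.0
```

```bash
python3 -m pendant '[[1,-0.5,30,0],[1.8,-0.5,62,0],[1.8,-0.5,62,0]]'
python3 - <<'E'
from fit import *
s=pic("scene");t=pic("top")
crop(s,352,290,40,40,10,"a1");crop(t,268,270,40,40,10,"a2")
a=[cv2.resize(cv2.imread(f"pics/a{i}.png"),(400,400)) for i in(1,2)];cv2.imwrite("pics/m4.png",np.hstack(a))
E
```

```text
t: 3.72
eef_pos: [445.3, 214.4, 126.0]
tcp_rot: [-3.138, -0.0, 1.817]
ft_force: [0.4, -0.3, 0.5]
opening: 0.999
```

View pics/m4.png

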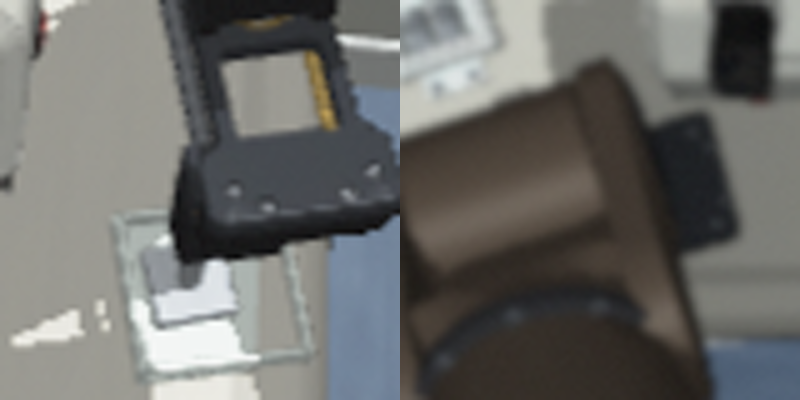

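```bash
python3 go.py 447,213.5,63,104
```

```text
now [446.8 214.4 128. ] rpy [ 1.7995e+02 -2.0000e-02  1.0408e+02] t 3.83 F [0.5 0.6 0. ] op 0.998
447,213.5,63,104 -> [-1.  -0.1 65. ] turn 0.1 dist 65.0
```

```bash
python3 -m pendant '[[-0.5,0,22,0],[-1,0,44,0],[-1,0,65,0],[-1,0,65,0],[-1,0,65,0]]' ; python3 -m pendant '[[0,0,0,0],[0,0,0,0],[0,0,0,0],[0,0,0,0],[0,0,0,0],[0,0,0,0]]' 1; python3 go.py
```

```text
t: 4.45
eef_pos: [447.7, 213.9, 64.3]
tcp_rot: [3.139, -0.001, 1.817]
ft_force: [0.5, -0.2, 0.8]
opening: 1.003
t: 5.2
eef_pos: [447.7, 213.9, 64.2]
tcp_rot: [3.139, -0.001, 1.817]
ft_force: [0.2, -0.1, 1.3]
opening: 0.425
now [447.7 213.9  64.2] rpy [ 1.7985e+02 -3.0000e-02  1.0410e+02] t 5.2 F [ 0.2 -0.1  1.3] op 0.425
```

```bash
python3 -m pendant '[[0,0,0,0],[0,0,0,0],[0,0,0,0],[0,0,0,0]]'; python3 -m pendant '[[0,0,0,0],[0,0,0,0]]';  python3 go.py
```

```text
t: 5.7
eef_pos: [447.6, 213.9, 64.2]
tcp_rot: [3.139, -0.001, 1.817]
ft_force: [0.6, -0.2, -1.3]
opening: 0.249
t: 5.95
eef_pos: [447.6, 213.9, 64.2]
tcp_rot: [3.139, -0.001, 1.817]
ft_force: [-0.5, -0.4, -0.2]
opening: 0.252
now [447.6 213.9  64.2] rpy [ 1.7987e+02 -3.0000e-02  1.0409e+02] t 5.95 F [-0.5 -0.4 -0.2] op 0.252
```

```bash
python3 -m pendant '[[0,0,-8,0],[0,0,-25,0],[0,0,-50,0],[0,0,-78,0],[0,0,-78,0]]'; python3 go.py 440,330,142,104 440,330,142,18.1 584.6,322.1,142,18.1
```

```text
t: 6.58
eef_pos: [448.2, 214.1, 143.8]
tcp_rot: [3.136, -0.001, 1.817]
ft_force: [-0.5, -0.2, -3.4]
opening: 0.25
now [448.2 214.1 143.8] rpy [ 1.7965e+02 -4.0000e-02  1.0410e+02] t 6.58 F [-0.5 -0.2 -3.4] op 0.25
440,330,142,104 -> [114.4  20.3   2. ] turn 0.1 dist 116.0
440,330,142,18.1 -> [114.4  20.3   2. ] turn 86.0 dist 116.0
584.6,322.1,142,18.1 -> [ 71.5 158.6   2.8] turn 86.0 dist 174.0
```

```bash
python3 -m pendant '[[40,7,0,0],[80,14,0,0],[114,20,2,8],[114,20,2,18],[114,20,2,28],[114,20,2,38],[114,20,2,48],[114,20,2,58]]'; python3 -m pendant '[[0,0,0,10],[0,0,0,20],[0,0,0,28],[0,0,0,28],[0,0,0,28]]'; python3 go.py 584.6,322.1,135,18.1
```

```text
t: 7.58
eef_pos: [439.4, 329.2, 140.6]
tcp_rot: [3.14, -0.004, 0.799]
ft_force: [-0.3, -0.3, -3.3]
opening: 0.249
t: 8.2
eef_pos: [439.1, 329.1, 140.0]
tcp_rot: [3.141, -0.003, 0.313]
ft_force: [0.2, 0.5, -2.9]
opening: 0.25
now [439.1 329.1 140. ] rpy [179.99  -0.19  17.95] t 8.2 F [ 0.2  0.5 -2.9] op 0.25
584.6,322.1,135,18.1 -> [136.2  51.5   5.5] turn -0.2 dist 146.0
```

```bash
python3 -m pendant '[[34,13,1,0],[68,26,2,0],[102,39,4,-0.2],[136.2,51.5,5.5,-0.2],[136.2,51.5,5.5,-0.2],[136.2,51.5,5.5,-0.2]]'; python3 go.py 586,322.5,105,18.1
python3 - <<'E'
from sil import *
s=pic("scene");t=pic("top");st=env.state();print(st["eef_pos"].round(1))
M["tam"]=[rect(38,38,10),rect(38,38,0),rect(24,24,105)]
M["bx"]=[rect(108,58,34,10),rect(100,50,34,8)]
q=[st["eef_pos"][0],st["eef_pos"][1],np.radians(18.1)]
overlay(s,[("tam",q,st["eef_pos"][2]-60.2),("bx",[612.2,331.1,np.radians(18.1)],0)],272,335,50,50,8,"a3")
crop(t,232,220,40,40,10,"a4")
a=[cv2.resize(cv2.imread(f"pics/a{i}.png"),(w,500)) for i,w in((3,500),(4,300))];cv2.imwrite("pics/m5.png",np.hstack(a))
E
```

```text
t: 8.95
eef_pos: [583.8, 321.9, 134.4]
tcp_rot: [3.141, -0.002, 0.318]
ft_force: [-0.0, 0.5, -2.6]
opening: 0.249
now [583.8 321.9 134.4] rpy [ 1.7999e+02 -1.2000e-01  1.8210e+01] t 8.95 F [-0.   0.5 -2.6] op 0.249
586,322.5,105,18.1 -> [ 2.2  0.2 29.4] turn 0.1 dist 29.0
[583.7 322.2 134.9]
```

View pics/m5.png

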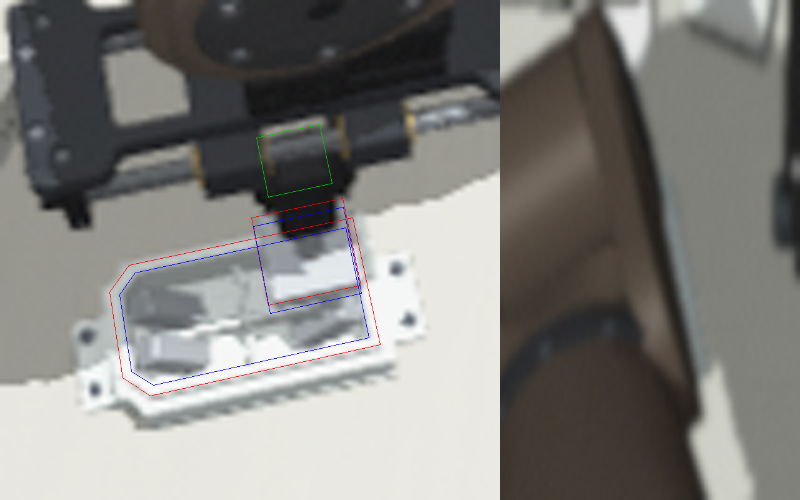

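```bash
python3 -m pendant '[[1,0,10,0],[1.9,0,20,0],[1.9,0.2,30,0],[1.9,0.2,30,0]]'; python3 go.py 585.6,322.4,95,18.1
```

```text
t: 9.55
eef_pos: [585.1, 322.4, 103.7]
tcp_rot: [3.141, -0.001, 0.318]
ft_force: [-0.4, -0.3, -3.0]
opening: 0.253
now [585.1 322.4 103.7] rpy [ 1.7998e+02 -5.0000e-02  1.8220e+01] t 9.55 F [-0.4 -0.3 -3. ] op 0.253
585.6,322.4,95,18.1 -> [0.5 0.2 8.7] turn 0.1 dist 9.0
```

```bash
python3 -m pendant '[[0.3,0,2,0],[0.5,0,4,0],[0.5,0,6,0],[0.5,0,6,0]]'; python3 -m pendant '[[0,0,2,0],[0,0,4,0],[0,0,4,0]]'
```

```text
t: 10.05
eef_pos: [586.0, 322.8, 99.9]
tcp_rot: [3.141, -0.003, 0.318]
ft_force: [-3.0, -1.8, 13.6]
opening: 0.254
t: 10.42
eef_pos: [587.3, 323.3, 99.4]
tcp_rot: [-3.141, -0.008, 0.318]
ft_force: [-2.8, -1.7, 19.6]
opening: 0.252
```

```bash
python3 -m pendant '[[-1,0,2,0],[-1.5,0,4,0],[-1.5,0,6,0],[-1.5,0,6,0]]'; python3 go.py 585.6,322.4,82,18.1
```

```text
t: 10.92
eef_pos: [588.5, 324.0, 98.4]
tcp_rot: [-3.141, -0.017, 0.318]
ft_force: [-1.4, -1.3, 29.9]
opening: 0.256
now [588.5 324.   98.4] rpy [-179.95   -0.96   18.22] t 10.93 F [-1.4 -1.3 29.9] op 0.256
585.6,322.4,82,18.1 -> [-3.5  0.6 16.4] turn 0.1 dist 17.0
```

Run:
```python
from sil import *
s=pic("scene")
crop(s,272,335,50,40,8,"a5"); print(env.state()["moment"],env.state()["ft_force"])
```

```text
[-0.47064771  0.80307896 -0.00490368] [-1.43555389 -1.28490493 29.25797517]
```

View pics/a5.png

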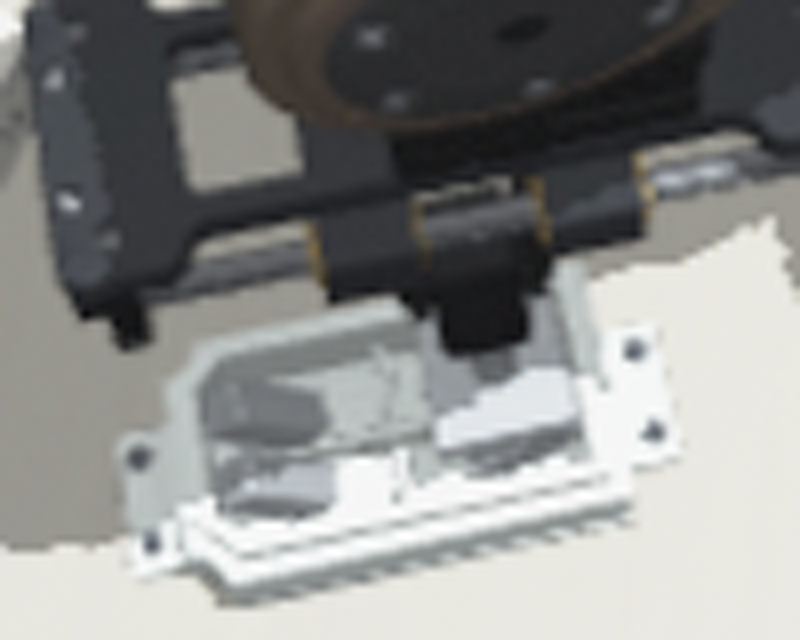

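```bash
python3 -m pendant '[[0,0,-5,0],[-2,0,-9,0],[-2,0,-9,0]]'; python3 go.py 583.3,321.8,103,18.1 583.3,321.8,92,18.1
```

```text
t: 11.35
eef_pos: [586.2, 323.2, 107.3]
tcp_rot: [-3.141, -0.016, 0.318]
ft_force: [-0.3, -0.5, -2.2]
opening: 0.253
now [586.2 323.2 107.3] rpy [-179.95   -0.93   18.23] t 11.35 F [-0.3 -0.5 -2.2] op 0.253
583.3,321.8,103,18.1 -> [-3.3  0.4  4.2] turn 0.1 dist 5.0
583.3,321.8,92,18.1 -> [-3.4  0.4 15.2] turn 0.1 dist 16.0
```

```bash
python3 -m pendant '[[-2,0,0,0],[-3.5,0.4,4,0],[-3.5,0.4,7,0],[-3.5,0.4,9,0],[-3.5,0.4,11,0],[-3.5,0.4,12,0],[-3.5,0.4,13,0],[-3.5,0.4,13,0]]'; python3 go.py 583.3,321.8,82,18.1
```

```text
t: 12.35
eef_pos: [584.6, 322.4, 98.0]
tcp_rot: [-3.14, -0.022, 0.318]
ft_force: [-4.1, -0.8, 26.2]
opening: 0.257
now [584.6 322.4  98. ] rpy [-179.93   -1.24   18.23] t 12.35 F [-4.1 -0.8 26.2] op 0.257
583.3,321.8,82,18.1 -> [-1.8  0.2 16. ] turn 0.1 dist 16.0
```

```bash
python3 -m pendant '[[0,0,-6,0],[2,0,-10,0],[2,0,-10,0]]'
python3 - <<'E'
from sil import *
s=pic("scene")
crop(s,272,335,50,40,8,"a6"); print(env.state()["moment"],env.state()["ft_force"])
E
python3 go.py 587.5,323,105,18.1 587.5,323,98.5,18.1 583,321.6,97,18.1
```

```text
t: 12.72
eef_pos: [586.5, 323.0, 107.9]
tcp_rot: [-3.14, -0.021, 0.318]
ft_force: [-0.0, -0.1, -2.8]
opening: 0.251
[-0.03792166  0.07021193 -0.04129809] [-1.24618217  0.26114696 -2.98080828]
now [586.2 322.9 107.6] rpy [-179.93   -1.19   18.23] t 12.78 F [-1.2  0.3 -3. ] op 0.255
587.5,323,105,18.1 -> [1.2 0.3 2.6] turn 0.1 dist 3.0
587.5,323,98.5,18.1 -> [1.  0.3 9.1] turn 0.1 dist 9.0
583,321.6,97,18.1 -> [-3.7  0.2 10.5] turn 0.1 dist 11.0
```

View pics/a6.png

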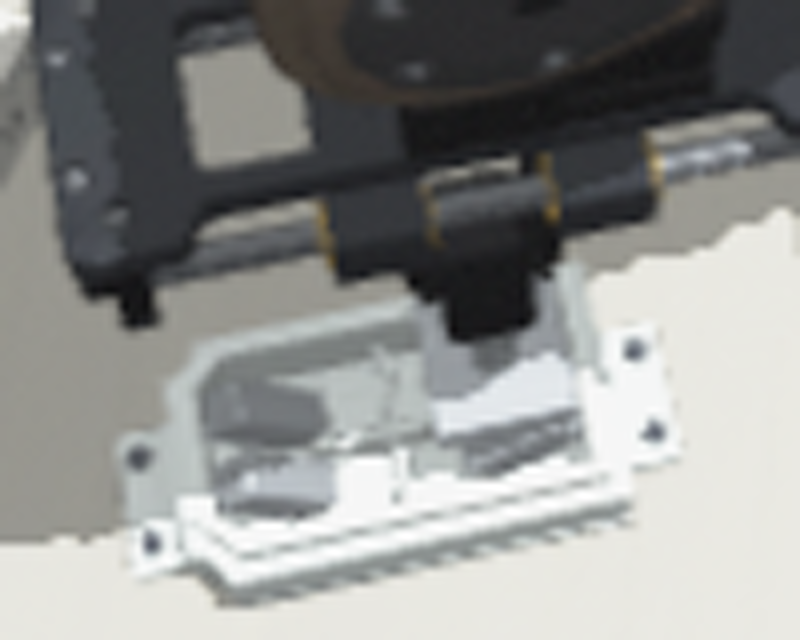

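```bash
python3 -m pendant '[[1,0.3,5,0],[1,0.3,9.5,0],[0,0.3,11,0],[-2,0.2,12,0],[-4,0.2,13,0],[-5,0.2,14,0],[-5.5,0.2,15,0],[-5.5,0.2,16,0]]'; python3 go.py 583,321.6,82,18.1
```

```text
t: 13.78
eef_pos: [582.8, 321.7, 93.5]
tcp_rot: [-3.14, -0.025, 0.318]
ft_force: [0.3, -0.5, 19.3]
opening: 0.253
now [582.8 321.7  93.5] rpy [-179.91   -1.44   18.23] t 13.78 F [ 0.3 -0.5 19.3] op 0.253
583,321.6,82,18.1 -> [-0.1  0.2 11.6] turn 0.1 dist 12.0
```

```bash
python3 -m pendant '[[1.5,0,-1,0],[2.5,0,0,0],[2.5,0,2,0],[2,0,4,0],[1.5,0,6,0],[1,0,7,0],[1,0,7,0]]'; python3 go.py 583,321.6,82,18.1
```

```text
t: 14.65
eef_pos: [583.9, 322.1, 86.5]
tcp_rot: [-3.14, -0.025, 0.318]
ft_force: [1.5, 0.8, -3.8]
opening: 0.249
now [583.9 322.1  86.5] rpy [-179.91   -1.45   18.23] t 14.65 F [ 1.5  0.8 -3.8] op 0.249
583,321.6,82,18.1 -> [-1.2  0.2  4.5] turn 0.1 dist 5.0
```

```bash
python3 -m pendant '[[0.3,0,2,0],[0.5,0,4,0],[0.5,0,5,0],[0.5,0,6,0],[0.5,0,6,0]]'; python3 go.py ; python3 -m pendant '[[0.3,0,-8,0],[0.5,0,-25,0],[0.5,0,-45,0],[0.5,0,-45,0]]';python3 go.py 638.6,340.4,128,18.1
```

```text
t: 15.28
eef_pos: [584.7, 322.5, 82.0]
tcp_rot: [-3.14, -0.026, 0.318]
ft_force: [-2.5, -1.3, 9.8]
opening: 0.249
now [584.7 322.5  82. ] rpy [-179.9    -1.51   18.23] t 15.28 F [-2.5 -1.3  9.8] op 0.249
t: 15.78
eef_pos: [584.9, 322.5, 129.1]
tcp_rot: [-3.14, -0.03, 0.318]
ft_force: [-0.2, -0.4, -2.9]
opening: 0.254
now [584.9 322.5 129.1] rpy [-179.88   -1.71   18.23] t 15.78 F [-0.2 -0.4 -2.9] op 0.254
638.6,340.4,128,18.1 -> [56.6 -0.1  2.8] turn 0.1 dist 57.0
```

```bash
python3 -m pendant '[[20,0,0,0],[40,0,2,0],[55.6,0.4,4,0],[55.6,0.4,12,0],[55.6,0.4,20,0],[55.6,0.4,20,0],[55.6,0.4,20,0]]'
python3 - <<'E'
from sil import *
s=pic("scene")
crop(s,272,335,50,40,8,"a7")
E
python3 go.py 637.9,339.5,100,18.1 640.8,340.4,97,18.1
```

```text
t: 16.65
eef_pos: [638.1, 339.8, 110.9]
tcp_rot: [-3.14, -0.03, 0.318]
ft_force: [-0.5, 0.3, -2.3]
opening: 0.251
now [638.3 339.8 111.1] rpy [-179.88   -1.73   18.24] t 16.7 F [ 0.4 -0.3 -2.2] op 0.252
637.9,339.5,100,18.1 -> [-0.8  0.2 11.1] turn 0.1 dist 11.0
640.8,340.4,97,18.1 -> [ 2.2  0.3 14.2] turn 0.1 dist 14.0
```

View pics/a7.png

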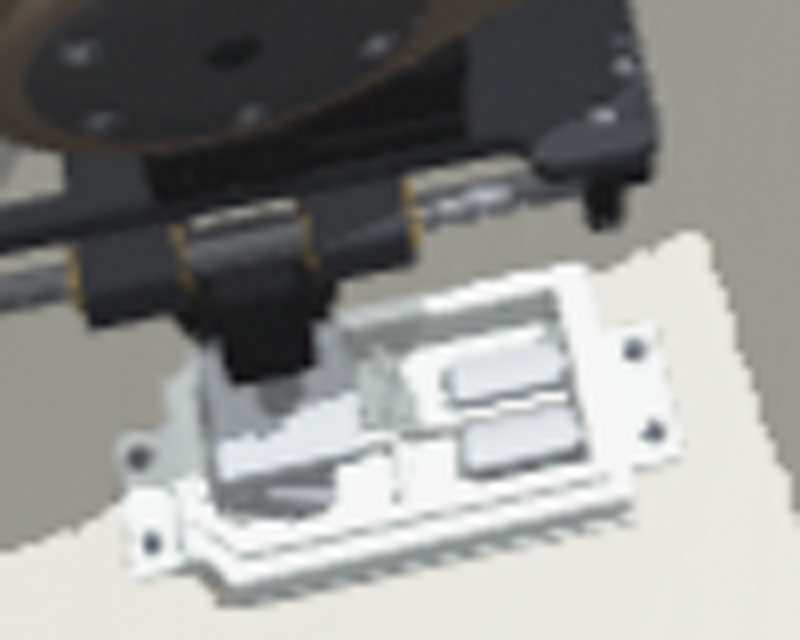

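```bash
python3 -m pendant '[[-2.5,0.2,5,0],[-3,0.2,10,0],[-3,0.2,13,0],[-2.5,0.2,14,0],[-2,0.2,15,0],[-1.5,0.2,16,0],[-1,0.2,17,0],[-0.5,0.2,18,0]]'; python3 go.py 637,339.2,82,18.1
```

```text
t: 17.7
eef_pos: [638.0, 339.5, 92.4]
tcp_rot: [-3.14, -0.029, 0.318]
ft_force: [0.3, 0.7, -3.3]
opening: 0.251
now [638.  339.5  92.4] rpy [-179.89   -1.66   18.24] t 17.7 F [ 0.3  0.7 -3.3] op 0.251
637,339.2,82,18.1 -> [-1.4  0.  10.3] turn 0.1 dist 10.0
```

Both gave way easily. Continue down to flat.

```bash
python3 -m pendant '[[-0.5,0,3,0],[-0.5,0,6,0],[-0.5,0,9,0],[-0.5,0,11,0],[-0.5,0,12,0],[-0.5,0,12,0]]'; python3 go.py; python3 -m pendant '[[0,0,-8,0],[0,0,-25,0],[0,0,-50,0],[-30,0,-60,0],[-60,0,-60,0],[-100,0,-60,0],[-100,0,-60,0]]'
python3 - <<'E'
from sil import *
s=pic("scene")
crop(s,272,335,50,40,8,"a8")
E
python3 go.py 440,330,150,18.1
```

```text
t: 18.45
eef_pos: [638.2, 339.7, 82.2]
tcp_rot: [-3.139, -0.031, 0.318]
ft_force: [-3.2, -1.3, 9.5]
opening: 0.253
now [638.2 339.7  82.2] rpy [-179.88   -1.75   18.24] t 18.45 F [-3.2 -1.3  9.5] op 0.253
t: 19.32
eef_pos: [539.7, 307.3, 140.3]
tcp_rot: [-3.139, -0.03, 0.319]
ft_force: [1.3, 0.2, -2.1]
opening: 0.251
now [541.4 307.9 140.5] rpy [-179.87   -1.84   18.26] t 19.38 F [ 0.1  0.2 -2.8] op 0.248
440,330,150,18.1 -> [-89.  -52.8 -12.3] turn 0.2 dist 104.0
```

View pics/a8.png

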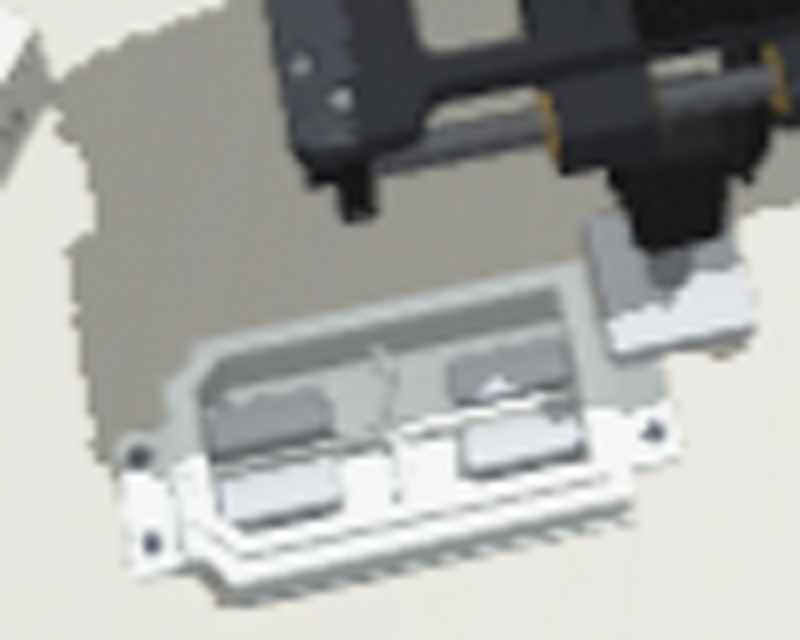

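```bash
python3 -m pendant '[[-30,-18,-3,0],[-60,-36,-6,0],[-89,-53,-9,-4],[-89,-53,-9,-14],[-89,-53,-9,-24],[-89,-53,-9,-34],[-89,-53,-9,-44],[-89,-53,-9,-54]]'; python3 go.py 440,330,150,104.1
```

```text
t: 20.38
eef_pos: [441.3, 330.8, 147.3]
tcp_rot: [3.116, -0.022, 1.267]
ft_force: [-0.6, 0.1, -2.8]
opening: 0.246
now [441.3 330.8 147.3] rpy [178.53  -1.24  72.59] t 20.38 F [-0.6  0.1 -2.8] op 0.246
440,330,150,104.1 -> [-1.1 -0.9 -2.7] turn -31.5 dist 3.0
```

```bash
python3 -m pendant '[[0,0,0,-10],[0,0,0,-20],[0,0,0,-31.5],[0,0,0,-31.5],[0,0,0,-31.5]]'; python3 go.py 447.6,213.9,145,104.1 447.6,213.9,70,104.1
```

```text
t: 21.0
eef_pos: [441.8, 331.0, 147.5]
tcp_rot: [3.108, -0.005, 1.813]
ft_force: [-0.2, 0.2, -3.1]
opening: 0.254
now [441.8 331.  147.5] rpy [178.07  -0.3  103.86] t 21.0 F [-0.2  0.2 -3.1] op 0.254
447.6,213.9,145,104.1 -> [-115.1  -22.5    1.2] turn -0.2 dist 117.0
447.6,213.9,70,104.1 -> [-115.5  -25.    76.1] turn -0.2 dist 141.0
```

```bash
python3 -m pendant '[[-30,-6,0,0],[-60,-12,0,0],[-90,-18,0,0],[-115.3,-24,10,0],[-115.3,-24,30,0],[-115.3,-24.5,50,0],[-115.3,-25,66,0],[-115.3,-25,66,0]]'; python3 go.py 447.6,213.9,64,104.1
```

```text
t: 22.0
eef_pos: [447.1, 213.9, 79.5]
tcp_rot: [3.109, -0.005, 1.81]
ft_force: [-0.7, -0.3, -3.2]
opening: 0.252
now [447.1 213.9  79.5] rpy [178.16  -0.3  103.71] t 22.0 F [-0.7 -0.3 -3.2] op 0.252
447.6,213.9,64,104.1 -> [-0.1 -0.  15.5] turn -0.4 dist 16.0
```

```bash
python3 -m pendant '[[0,0,5,-0.4],[0,0,10,-0.4],[0,0,13,-0.4],[0,0,14.5,-0.4],[0,0,14.5,-0.4]]'; python3 go.py 447.6,213.9,64,104.1
```

```text
t: 22.62
eef_pos: [447.6, 214.1, 65.0]
tcp_rot: [3.109, -0.005, 1.817]
ft_force: [0.3, 0.7, -2.4]
opening: 0.251
now [447.6 214.1  65. ] rpy [178.16  -0.29 104.11] t 22.62 F [ 0.3  0.7 -2.4] op 0.251
447.6,213.9,64,104.1 -> [-0.2 -0.1  1. ] turn 0.0 dist 1.0
```

```bash
python3 -m pendant '[[0,0,0.8,0],[0,0,1.5,0],[0,0,1.5,0]]'; python3 -m pendant '[[0,0,0,0],[0,0,0,0],[0,0,0,0],[0,0,0,0],[0,0,0,0],[0,0,0,0]]' 0;python3 go.py
```

```text
t: 23.0
eef_pos: [448.4, 214.4, 64.6]
tcp_rot: [3.107, -0.005, 1.817]
ft_force: [-1.1, -0.4, 10.7]
opening: 0.249
t: 23.75
eef_pos: [448.4, 214.4, 64.6]
tcp_rot: [3.107, -0.005, 1.817]
ft_force: [-0.5, -0.2, -0.3]
opening: 0.824
now [448.4 214.4  64.6] rpy [178.03  -0.3  104.11] t 23.75 F [-0.5 -0.2 -0.3] op 0.824
```

```bash
python3 -m pendant '[[0,0,-10,0],[0,0,-30,0],[0,0,-60,0],[0,0,-100,0],[0,0,-120,0],[0,0,-120,0]]' 0; python3 go.py 400,330,190,75;  python3 - <<'E'
from sil import *
s=pic("scene");t=pic("top")
crop(s,352,300,40,40,10,"b1");crop(t,268,270,40,40,10,"b2")
a=[cv2.resize(cv2.imread(f"pics/b{i}.png"),(400,400)) for i in(1,2)];cv2.imwrite("pics/m6.png",np.hstack(a))
E
```

```text
t: 24.5
eef_pos: [445.0, 212.9, 186.1]
tcp_rot: [3.104, -0.005, 1.817]
ft_force: [0.2, 0.8, -0.7]
opening: 0.998
now [445.  212.9 186.1] rpy [177.84  -0.31 104.12] t 24.5 F [ 0.2  0.8 -0.7] op 0.998
400,330,190,75 -> [124.5 -15.   -3.8] turn 29.1 dist 125.0
```

View pics/m6.png

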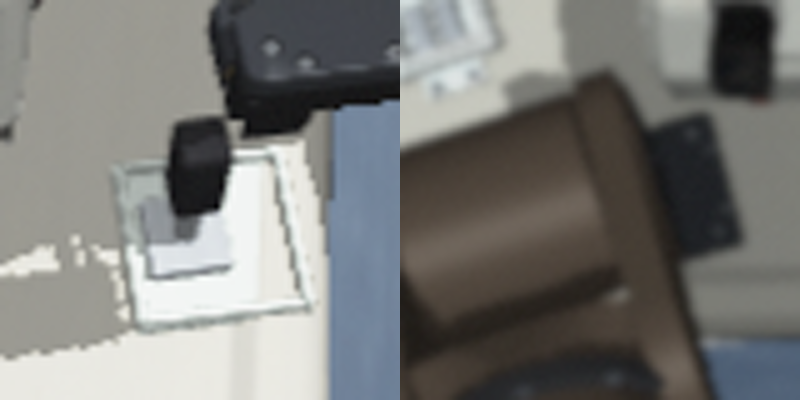

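Run:
```python
from sil import *
s=pic("scene");t=pic("top")
M["plate"]=[rect(108,58,32,10),rect(117,67,0,10)]
def show(n,nm,q0,sp=(8,8,.1)):
    out=[]
    for lab,pp in(("both",[s,t]),("s",[s]),("t",[t])):
        q,f=fit(nm,q0,pp,0,sp); print(n,lab,q[:2].round(1),np.degrees(q[2]).round(1),round(f,2)); out.append(q)
    return out
mk={}
for nm,V,q0 in(("plate_a_mid",VP,[478,-122,1.43]),("cover_handle",VC,[620,-272,-1.5])):
    for lab,p in(("s",s),("t",t)):
        d=vision.regions_of(p,nm)[0]; m=d["pixels"].astype(float)
        ys,xs=np.nonzero(m);w=(xs.min()-10,ys.min()-10,np.ptp(xs)+20,np.ptp(ys)+20)
        mk[nm,lab]=(p,m,w)
        if not(nm=="plate_a_mid" and lab=="s"): print(nm,lab,silfit([mk[nm,lab]],V,q0,0,(12,12,.2)))
A=show("pA","plate",[478,-122,1.43]);B=show("pB","plate",[618,-135,-1.6]);C=show("cov","cover",[620,-272,-1.5])
I=[("plate",A[2],0),("plate",B[2],0),("cover",C[2],0)]
overlay(s,I,320,165,50,50,8,"c1");overlay(t,I,400,242,50,50,8,"c2")
a=[cv2.resize(cv2.imread(f"pics/c{i}.png"),(400,400)) for i in(1,2)];cv2.imwrite("pics/m7.png",np.hstack(a))
```

```text
plate_a_mid t (array([ 478.00562528, -124.63676419,    1.41848435]), np.float64(-0.9621625838664378))
cover_handle s (array([ 621.14752705, -279.36837227,   -1.46996997]), np.float64(-0.8669555973505602))
cover_handle t (array([ 621.86993737, -276.66184739,   -1.50047138]), np.float64(-0.9548048742865957))
pA both [ 484.5 -128.5] 82.8 -5.46
pA s [ 485.5 -148.6] 87.0 -3.28
pA t [ 483.9 -128.3] 80.8 -2.43
pB both [ 610.5 -139.5] -95.8 -4.98
pB s [ 609.8 -140.2] -95.2 -3.89
pB t [ 625.1 -138.6] -88.9 -2.25
cov both [ 622.8 -279. ] -86.2 -8.02
cov s [ 622.7 -279.7] -86.2 -4.16
cov t [ 622.6 -277.1] -86.1 -3.89
```

View pics/m7.png

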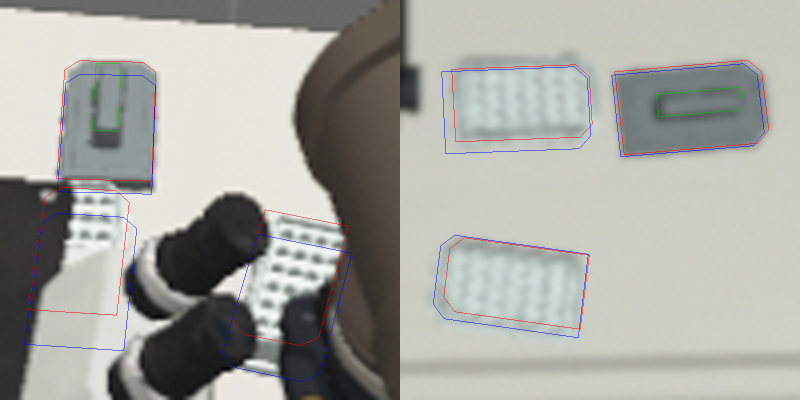

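```bash
cat >> go.py <<'E'
print("lean (tool z xy, deg)",np.degrees(R[:2,2]).round(2),"j",np.degrees(s["joints"]).round(1))
E
python3 go.py 418,0,200,-8.7 479,-117,200,-8.7
python3 - <<'E'
from sil import *
t=pic("top")
def bb(q): 
    u=proj(t,pose(VP,q)); return u.min(0).round(1),u.max(0).round(1)
print("A",bb([478,-124.6,1.418]),"img",350+50/6,350+272/6,190+368/6,190+528/6)
for q in([618,-138,-1.57],[614,-138,-1.57]): print("B",bb(q),"img",350+75/6,350+300/6,190+92/6,190+235/6)
E
```

```text
now [444.4 212.7 183.9] rpy [178.1   -0.29 104.11] t 24.9 F [ 0.7 -0.7  0.1] op 0.998
418,0,200,-8.7 -> [-199.7  -76.8  -19.7] turn 112.8 dist 215.0
479,-117,200,-8.7 -> [-328.1  -46.2  -19.3] turn 112.8 dist 332.0
lean (tool z xy, deg) [1.78 0.75] j [ 17.8  17.  109.1   0.2  52.  -86.5]
A (array([356.7, 252.1]), array([395.8, 277.7])) img 358.3333333333333 395.3333333333333 251.33333333333334 278.0
B (array([359.9, 210.1]), array([397.4, 231.8])) img 362.5 400.0 205.33333333333334 229.16666666666666
B (array([360. , 211.4]), array([397.5, 233. ])) img 362.5 400.0 205.33333333333334 229.16666666666666
```

```bash
python3 -m pendant '[[-25,-9,-5,10],[-50,-19,-10,20],[-75,-29,-15,30],[-100,-38,-20,40],[-125,-48,-20,50],[-150,-58,-20,60],[-175,-67,-20,70],[-199.7,-76.8,-20,80]]' ; python3 go.py 482,-117,200,-8.7
```

```text
t: 25.95
eef_pos: [417.9, -0.8, 200.3]
tcp_rot: [3.141, -0.034, 0.415]
ft_force: [-0.0, -0.6, 0.5]
opening: 0.997
now [417.9  -0.8 200.3] rpy [179.97  -1.93  23.78] t 25.95 F [-0.  -0.6  0.5] op 0.997
482,-117,200,-8.7 -> [ 11.8 132.2   0.7] turn 32.5 dist 133.0
lean (tool z xy, deg) [1.78 0.75] j [ -9.9   9.5 116.7   1.3  52.2 -34.5]
```

```bash
python3 -m pendant '[[3,33,0,9],[6,66,0,18],[8,100,0,27],[9,132,20,32.5],[9,132,50,32.5],[9,132,80,32.5],[9,132,110,32.5],[9,132,110,32.5]]' ; python3 go.py 479,-117,12,-8.7;python3 - <<'E'
from sil import *
s=pic("scene");t=pic("top")
crop(s,340,185,40,40,10,"d1");crop(t,380,262,40,40,10,"d2")
a=[cv2.resize(cv2.imread(f"pics/d{i}.png"),(400,400)) for i in(1,2)];cv2.imwrite("pics/m8.png",np.hstack(a))
E
```

```text
t: 26.95
eef_pos: [481.8, -116.2, 89.1]
tcp_rot: [-3.123, -0.025, -0.153]
ft_force: [0.8, -0.0, -0.6]
opening: 0.999
now [ 481.8 -116.2   89.1] rpy [-178.93   -1.42   -8.74] t 26.95 F [ 0.8 -0.  -0.6] op 0.999
479,-117,12,-8.7 -> [-4.6  2.7 77. ] turn -0.0 dist 77.0
lean (tool z xy, deg) [1.56 0.84] j [-22.   25.3 114.3   2.2  39.3 -15. ]
```

View pics/m8.png

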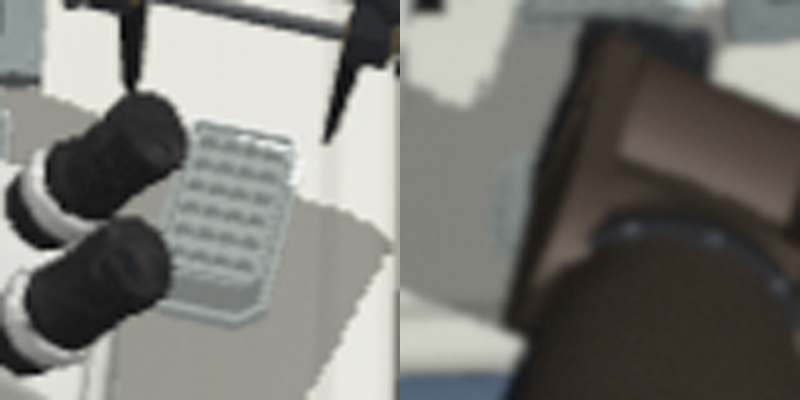

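```bash
python3 -m pendant '[[-1.5,1,20,0],[-3,2,40,0],[-4.6,2.7,60,0],[-4.6,2.7,72,0],[-4.6,2.7,77,0],[-4.6,2.7,77,0],[-4.6,2.7,77,0]]' ; python3 go.py 479,-117,12,-8.7
```

```text
t: 27.92
eef_pos: [480.8, -117.7, 14.7]
tcp_rot: [-3.124, -0.03, -0.152]
ft_force: [-0.2, 0.6, 0.5]
opening: 1.001
now [ 480.8 -117.7   14.7] rpy [-179.     -1.7    -8.73] t 27.93 F [-0.2  0.6  0.5] op 1.001
479,-117,12,-8.7 -> [-1.9 -0.3  2.6] turn -0.0 dist 3.0
lean (tool z xy, deg) [1.83 0.74] j [-22.2  32.7 117.7   2.9  28.2 -16.1]
```

```bash
python3 -m pendant '[[-1.9,-0.3,2.6,0],[-1.9,-0.3,2.6,0],[-1.9,-0.3,2.6,0],[-1.9,-0.3,2.6,0],[-1.9,-0.3,2.6,0],[-1.9,-0.3,2.6,0],[-1.9,-0.3,2.6,0]]' 1; python3 go.py
```

```text
t: 28.8
eef_pos: [479.0, -117.0, 12.0]
tcp_rot: [-3.124, -0.03, -0.152]
ft_force: [0.2, -0.3, 0.5]
opening: 0.32
now [ 479. -117.   12.] rpy [-179.     -1.69   -8.73] t 28.8 F [ 0.2 -0.3  0.5] op 0.32
lean (tool z xy, deg) [1.83 0.74] j [-22.2  32.9 118.1   3.   27.7 -16.1]
```

```bash
python3 - <<'E'
from sil import *
s=pic("scene");t=pic("top")
crop(s,340,185,40,40,10,"d1");crop(t,380,262,40,40,10,"d2")
a=[cv2.resize(cv2.imread(f"pics/d{i}.png"),(400,400)) for i in(1,2)];cv2.imwrite("pics/m9.png",np.hstack(a))
E
python3 go.py
```

```text
now [ 479. -117.   12.] rpy [-179.     -1.7    -8.73] t 28.9 F [ 0.2 -0.1 -0. ] op 0.236
lean (tool z xy, deg) [1.83 0.73] j [-22.2  32.9 118.1   3.   27.7 -16.1]
```

View pics/m9.png

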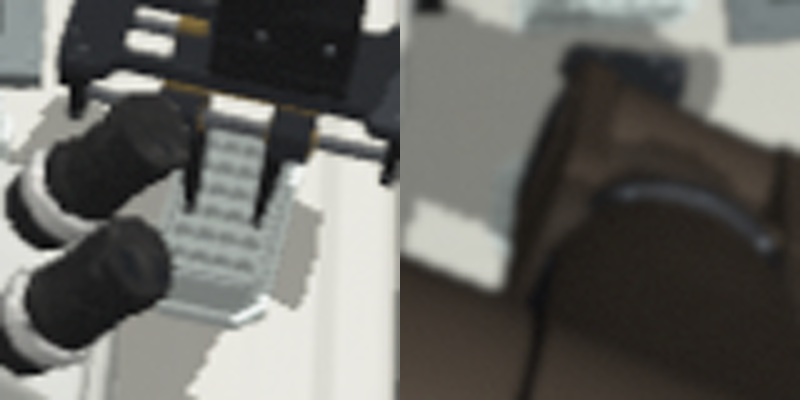

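Run:
```python
from sil import *
s=pic("scene")
u=proj(s,[[479,-117,12],[479,-117,32],[479,-117,0],[478,-124,0],[478+9,-124.6+54,0],[478+8.8,-124.6+54-2,32]]); print(u.round(1),((u-[300,145])*5).round(0))
```

```text
[[343.  192. ]
 [343.6 187.3]
 [342.7 194.8]
 [343.2 192.8]
 [338.8 208.3]
 [339.7 200.4]] [[215. 235.]
 [218. 212.]
 [214. 249.]
 [216. 239.]
 [194. 317.]
 [198. 277.]]
```

Run:
```python
from sil import *
s=pic("scene");crop(s,345,180,33,27,12,"d3");print(env.state()["opening"],env.state()["tau"].round(1))
```

```text
0.15260429561584915 [ -0.  -52.9 -12.2   0.1  -0.    0. ]
```

View pics/d3.png

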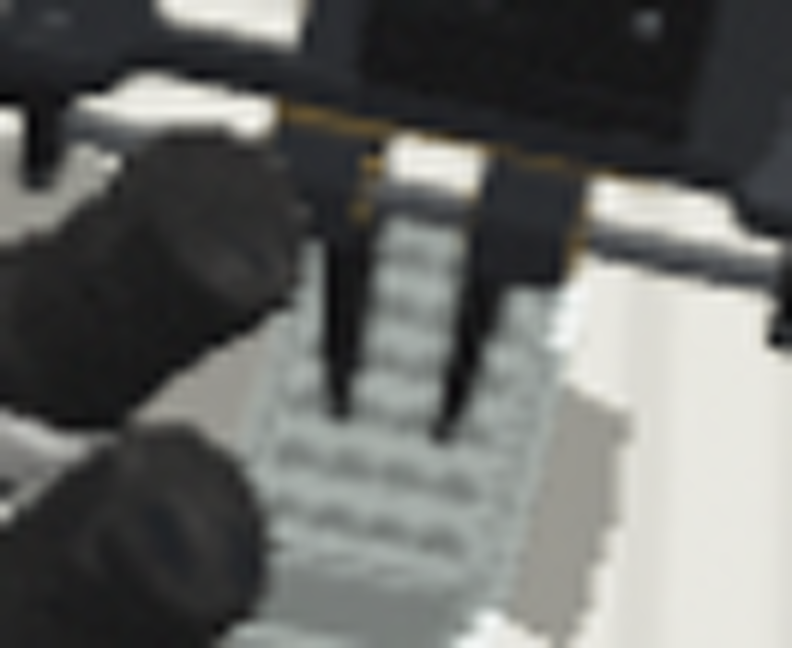

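```bash
python3 -m pendant '[[0,0,0,0],[0,0,0,0]]'; python3 -m pendant '[[0,0,0,0],[0,0,0,0],[0,0,0,0],[0,0,0,0],[0,0,0,0],[0,0,0,0]]' 0;  python3 -m pendant '[[0,0,0,0],[0,0,0,0],[0,0,0,0],[0,0,0,0]]'
python3 - <<'E'
from sil import *
s=pic("scene");crop(s,345,180,33,27,12,"d4")
E
```

```text
t: 29.25
eef_pos: [479.0, -117.0, 12.0]
tcp_rot: [-3.124, -0.03, -0.152]
ft_force: [0.2, -0.2, 0.4]
opening: 0.008
t: 30.0
eef_pos: [479.0, -117.0, 12.0]
tcp_rot: [-3.124, -0.03, -0.152]
ft_force: [-0.3, 0.1, 0.2]
opening: 0.582
t: 30.5
eef_pos: [479.0, -117.0, 12.0]
tcp_rot: [-3.124, -0.03, -0.152]
ft_force: [-0.0, -0.1, 0.5]
opening: 0.979
```

View pics/d4.png

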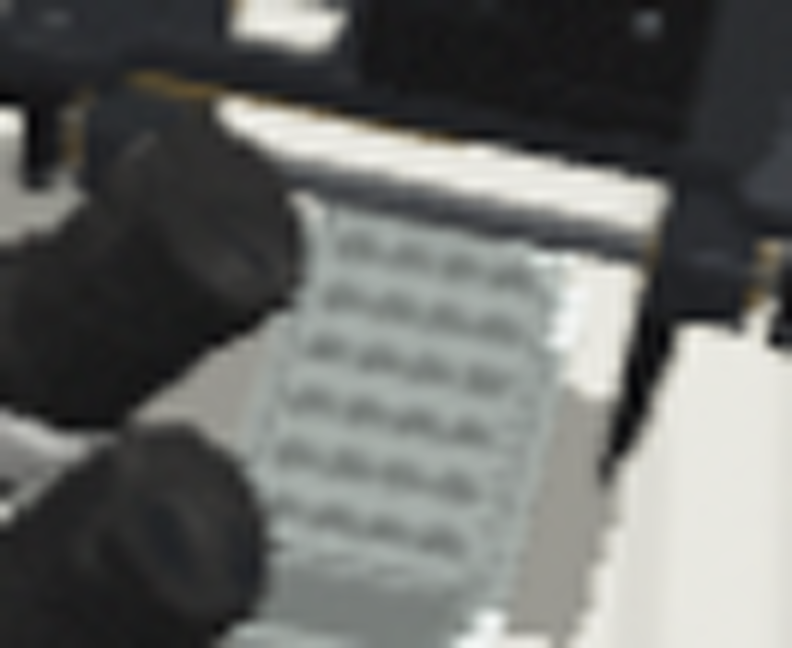

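Run:
```python
from sil import *
s=pic("scene")
for z in(0,12,30,45):
  u=proj(s,[[479-.988*w,-117+.152*w,z] for w in(47.5,58)]); print(z,((u-[312,153]+.5)*12).round(0).tolist())
# plate A model projected
for q in([478,-124.6,1.418],):
  print(((proj(s,pose(rect(108,58,32,10),q))-[312,153]+.5)*12).round(0).tolist()); print(((proj(s,pose(rect(117,67,0,10),q))-[312,153]+.5)*12).round(0).tolist())
```

```text
0 [[581.0, 549.0], [627.0, 559.0]]
12 [[587.0, 516.0], [633.0, 526.0]]
30 [[595.0, 466.0], [642.0, 475.0]]
45 [[602.0, 423.0], [650.0, 432.0]]
[[481.0, 571.0], [565.0, 236.0], [315.0, 187.0], [220.0, 518.0], [255.0, 563.0], [426.0, 598.0]]
[[484.0, 679.0], [574.0, 317.0], [292.0, 261.0], [189.0, 618.0], [223.0, 663.0], [431.0, 705.0]]
```

Run:
```python
from sil import *
s=pic("scene");print(env.tcp_to_grasp)
for z in(89,105,120):
  u=proj(s,[[481.8-.988*w,-116.2+.152*w,z] for w in(47.5,55,-47.5,-55)]); print(z,((u-[300,145]+.5)*5).round(0).tolist())
t=pic("top");crop(t,380,255,50,40,8,"d5")
```

```text
18.8
89 [[314.0, 162.0], [329.0, 165.0], [132.0, 126.0], [117.0, 123.0]]
105 [[318.0, 141.0], [332.0, 144.0], [133.0, 105.0], [118.0, 102.0]]
120 [[321.0, 121.0], [336.0, 124.0], [134.0, 85.0], [119.0, 82.0]]
```

```bash
python3 -m pendant '[[0,0,3,0],[0,0,6,0],[0,0,6,0]]'; python3 -m pendant '[[0,0,2,0],[0,0,4,0],[0,0,4,0]]'; python3 go.py
```

```text
t: 31.08
eef_pos: [479.1, -116.9, 5.7]
tcp_rot: [-3.124, -0.029, -0.152]
ft_force: [-0.1, -0.5, -0.8]
opening: 1.0
t: 31.45
eef_pos: [479.1, -116.8, 1.5]
tcp_rot: [-3.124, -0.029, -0.152]
ft_force: [0.0, -0.2, 0.1]
opening: 0.998
now [ 479.1 -116.8    1.5] rpy [-178.98   -1.65   -8.73] t 31.45 F [ 0.  -0.2  0.1] op 0.998
lean (tool z xy, deg) [1.78 0.75] j [-22.2  34.  118.4   3.1  26.3 -16.3]
```

```bash
python3 -m pendant '[[0,0,1.5,0],[0,0,3,0],[0,0,3,0]]'; python3 -m pendant '[[0,0,1.5,0],[0,0,3,0],[0,0,3,0]]'
python3 - <<'E'
from sil import *
s=pic("scene");crop(s,345,180,33,27,12,"d6")
E
python3 go.py
```

```text
t: 31.82
eef_pos: [479.2, -116.8, -1.6]
tcp_rot: [-3.124, -0.029, -0.152]
ft_force: [-0.8, 0.5, -0.9]
opening: 1.002
t: 32.2
eef_pos: [479.2, -116.7, -4.7]
tcp_rot: [-3.124, -0.028, -0.152]
ft_force: [0.5, 0.2, -0.5]
opening: 1.002
now [ 479.2 -116.7   -4.6] rpy [-178.98   -1.63   -8.73] t 32.25 F [ 0.7 -0.4  0.8] op 0.997
lean (tool z xy, deg) [1.77 0.76] j [-22.2  34.7 118.5   3.2  25.5 -16.3]
```

View pics/d6.png

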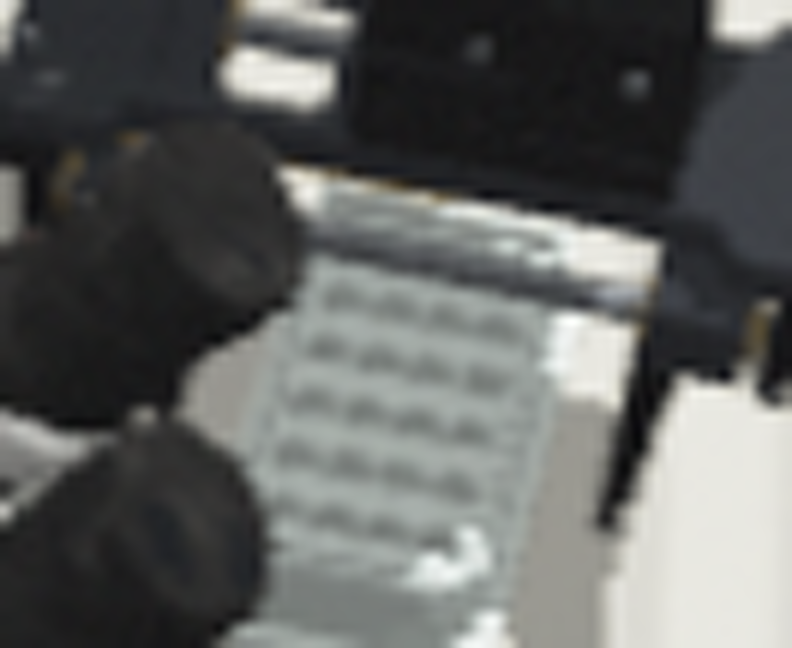

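```bash
python3 -m pendant '[[0,0,0,0],[0,0,0,0],[0,0,0,0],[0,0,0,0],[0,0,0,0],[0,0,0,0],[0,0,0,0]]' 1; python3 go.py
python3 - <<'E'
from sil import *
s=pic("scene");crop(s,345,180,33,27,12,"d7")
E
```

```text
t: 33.12
eef_pos: [479.3, -116.7, -4.6]
tcp_rot: [-3.124, -0.029, -0.152]
ft_force: [0.4, -0.5, 0.4]
opening: 0.604
now [ 479.3 -116.7   -4.6] rpy [-178.98   -1.64   -8.73] t 33.12 F [ 0.4 -0.5  0.4] op 0.604
lean (tool z xy, deg) [1.78 0.76] j [-22.2  34.7 118.5   3.2  25.5 -16.4]
```

View pics/d7.png

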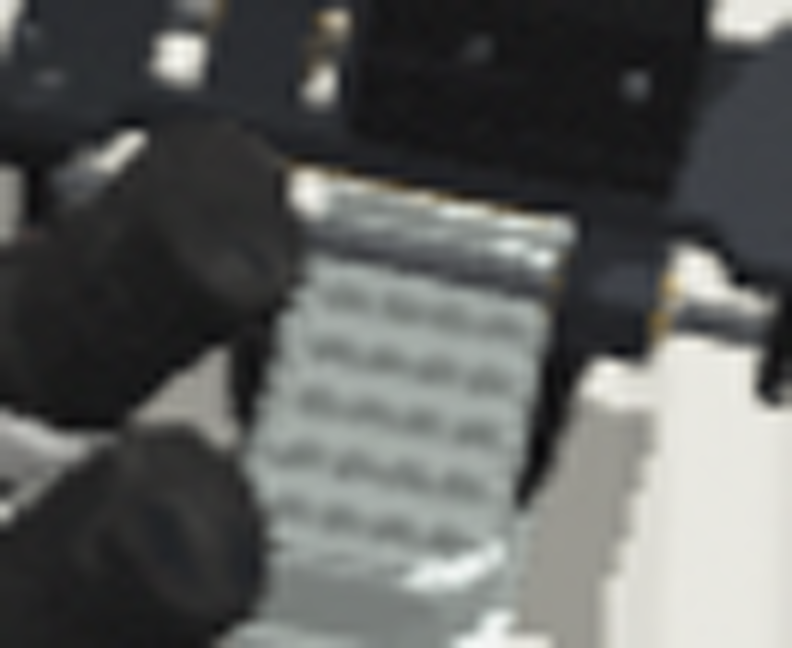

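```bash
python3 -m pendant '[[0,0,-5,0],[0,0,-20,0],[0,0,-45,0],[0,0,-80,0],[0,0,-120,0],[0,0,-160,0],[0,0,-185,0],[0,0,-185,0]]'; python3 go.py 418,0,180,-30 430,300,180,-71.9
```

```text
t: 34.17
eef_pos: [474.0, -119.4, 182.5]
tcp_rot: [-3.125, -0.033, -0.152]
ft_force: [0.5, -0.2, -1.0]
opening: 0.602
now [ 474.  -119.4  182.5] rpy [-179.04   -1.87   -8.73] t 34.17 F [ 0.5 -0.2 -1. ] op 0.602
418,0,180,-30 -> [ -73.5 -109.5    2. ] turn 21.3 dist 132.0
430,300,180,-71.9 -> [-107.2 -407.8    5.8] turn 63.2 dist 422.0
lean (tool z xy, deg) [1.99 0.66] j [-22.7  16.8 109.6   1.7  52.  -15.1]
```

```bash
python3 -m pendant '[[-25,-36,0,5],[-50,-73,1,10],[-73.5,-109.5,2,15],[-80,-160,3,20],[-85,-210,4,30],[-92,-260,4,40],[-98,-310,4,50],[-103,-360,5,60]]'; python3 go.py 430,330,180,-71.9 619.8,333.6,150,-71.9
```

```text
t: 35.17
eef_pos: [426.3, 247.3, 179.5]
tcp_rot: [-3.106, -0.003, -1.158]
ft_force: [0.5, -0.5, -0.7]
opening: 0.606
now [426.3 247.3 179.5] rpy [-177.99   -0.2   -66.35] t 35.17 F [ 0.5 -0.5 -0.7] op 0.606
430,330,180,-71.9 -> [-74.2 -36.6   0.5] turn 5.6 dist 83.0
619.8,333.6,150,-71.9 -> [  -1.5 -210.7   36.9] turn 5.6 dist 214.0
lean (tool z xy, deg) [1.92 0.63] j [ 22.5  17.3 109.4  -0.2  51.3  89. ]
```

```bash
python3 -m pendant '[[-37,-18,0,3],[-74,-37,0,5.6],[-65,-75,4,5.6],[-50,-115,8,5.6],[-33,-150,12,5.6],[-15,-185,18,5.6],[-1.5,-210.7,25,5.6],[-1.5,-210.7,30,5.6]]'; python3 -m pendant '[[0,0,0,0]]'; python3 go.py 619.8,333.6,120,-71.9;python3 - <<'E'
from sil import *
s=pic("scene");crop(s,272,335,50,40,8,"e1");t=pic("top");crop(t,232,226,40,30,10,"e2")
E
```

```text
t: 36.17
eef_pos: [620.3, 332.6, 154.5]
tcp_rot: [-3.109, -0.0, -1.257]
ft_force: [-0.7, 0.4, -1.6]
opening: 0.606
t: 36.3
eef_pos: [619.1, 332.5, 153.2]
tcp_rot: [-3.111, -0.0, -1.257]
ft_force: [0.1, 0.3, -0.8]
opening: 0.608
now [619.1 332.5 153.2] rpy [-1.7825e+02 -2.0000e-02 -7.2020e+01] t 36.3 F [ 0.1  0.3 -0.8] op 0.608
619.8,333.6,120,-71.9 -> [-0.8  0.  33.2] turn -0.1 dist 33.0
lean (tool z xy, deg) [1.67 0.52] j [22.9 35.7 80.9 -0.2 61.7 95. ]
```

View pics/e1.png

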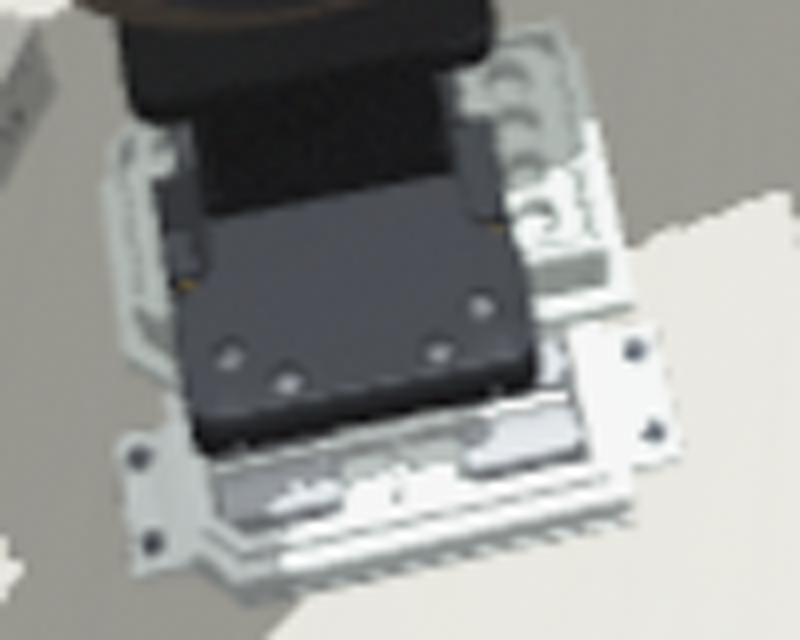

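```bash
python3 -m pendant '[[-0.8,0,20,0],[-0.8,0,45,0],[-0.8,0,70,0],[-0.8,0,95,0],[-0.8,0,105,0],[-0.8,0,108,0],[-0.8,0,108,0]]'; python3 go.py 619.8,333.6,40,-71.9;python3 - <<'E'
from sil import *
s=pic("scene");crop(s,272,340,50,38,8,"e3")
E
```

```text
t: 37.28
eef_pos: [622.5, 334.7, 47.0]
tcp_rot: [-3.109, -0.0, -1.256]
ft_force: [0.8, -0.5, -1.8]
opening: 0.605
now [622.5 334.7  47. ] rpy [-1.7812e+02 -2.0000e-02 -7.1990e+01] t 37.27 F [ 0.8 -0.5 -1.8] op 0.605
619.8,333.6,40,-71.9 -> [0.2 3.2 6.9] turn -0.1 dist 8.0
lean (tool z xy, deg) [1.79 0.56] j [23.  42.4 85.4 -0.2 50.4 95.1]
```

View pics/e3.png

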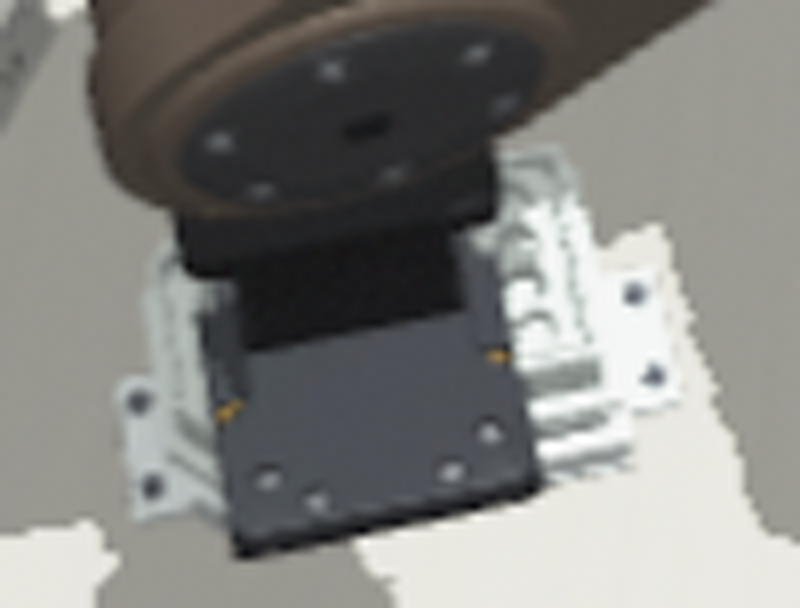

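```bash
cat > ov.py <<'E'
from sil import *
import sys
def zoom(p,items,c,r,w,h,sc,name):
    im=cv2.resize(np.ascontiguousarray(p["pixels"][r-h:r+h,c-w:c+w,::-1]),None,fx=sc,fy=sc,interpolation=cv2.INTER_CUBIC)
    for P,q,z0,col in items:
        uv=(proj(p,pose(P,q,z0))-[c-w-.5,r-h-.5])*sc-.5
        cv2.polylines(im,[np.round(uv).astype(int)],True,col,1)
    cv2.imwrite("pics/"+name+".png",im)
E
python3 - <<'E'
from ov import *
s=pic("scene");st=env.state();e=st["eef_pos"];y=np.radians(18.1)
q=[e[0]-8*np.cos(y),e[1]-8*np.sin(y),y];zb=e[2]+4.6
b=[612.2,331.1,y]
it=[(rect(117,67,0,10),q,zb,(0,0,255)),(rect(117,67,8,10),q,zb,(0,0,255)),(rect(108,58,32,10),q,zb,(255,0,0)),(rect(117,67,26,10),b,0,(0,160,0)),(rect(117,67,0,10),b,0,(0,160,0))]
zoom(s,it,272,340,50,38,8,"e4"); zoom(s,[],272,340,50,38,8,"e4b"); print(q,zb)
E
```

```text
[np.float64(615.0703383502965), np.float64(332.22445161680616), np.float64(0.3159045946109737)] 51.81360265298619
```

View pics/e4.png

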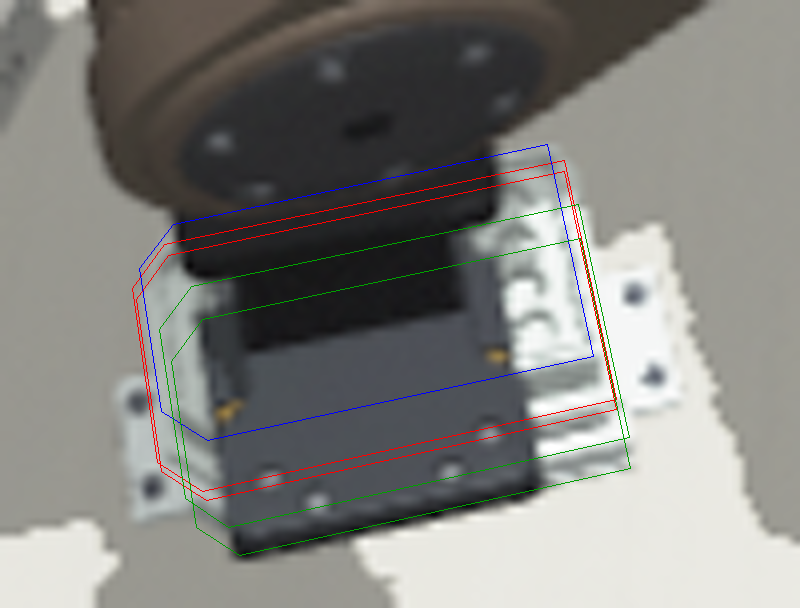

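```bash
cat > hfit.py <<'E'
from ov import *
def hfit(s,q0,zb,polys=None,xm=42,sp=(6,4,.03),upper=True):
    polys=polys or [rect(108,58,32,10),rect(117,67,8,10),rect(117,67,0,10)]
    S,T=samples(polys,1.5); k=np.abs(S[:,0])>xm; S,T=S[k],T[k]
    q0=np.array(q0,float);y=q0[2];A=np.array([[np.cos(y),-np.sin(y),0],[np.sin(y),np.cos(y),0],[0,0,1]])
    out=[]
    for sig in(1.2,.8):
        G=[(s,grads(s,sig))]
        f=lambda e:score(q0+A@e,S,T,G,zb)
        g=[(f(np.array([a,b,0])),a,b) for a in np.arange(-8,8.1,.5) for b in np.arange(-4,4.1,.5)]
        g.sort();out.append([(round(v,3),a,b) for v,a,b in g[:4]])
        r=minimize(f,[g[0][1],g[0][2],0],method="Nelder-Mead",options=dict(initial_simplex=[[g[0][1],g[0][2],0],[g[0][1]+1,g[0][2],0],[g[0][1],g[0][2]+1,0],[g[0][1],g[0][2],.015]]))
        out.append((r.x.round(3),round(r.fun,3)))
    return out
E
python3 - <<'E'
from hfit import *
s=pic("scene");e=env.state()["eef_pos"];y=np.radians(18.1)
q=[e[0]-8*np.cos(y),e[1]-8*np.sin(y),y];zb=e[2]+4.6
for o in hfit(s,q,zb): print(o)
# box from clear view
print("box");
for o in hfit(s,[612.2,331.1,y],0,[rect(117,67,26,10),rect(117,67,0,10)],20): print(o)
E
```

```text
[(np.float64(-2.4), np.float64(-0.5), np.float64(4.0)), (np.float64(-2.396), np.float64(0.0), np.float64(4.0)), (np.float64(-2.381), np.float64(-0.5), np.float64(2.5)), (np.float64(-2.377), np.float64(0.0), np.float64(2.5))]
(array([-0.389,  6.122, -0.04 ]), np.float64(-2.666))
[(np.float64(-2.711), np.float64(-0.5), np.float64(3.0)), (np.float64(-2.702), np.float64(-0.5), np.float64(2.5)), (np.float64(-2.692), np.float64(0.0), np.float64(3.0)), (np.float64(-2.691), np.float64(0.0), np.float64(2.5))]
(array([-0.084,  5.309, -0.052]), np.float64(-3.068))
box
[(np.float64(-2.941), np.float64(-7.0), np.float64(1.5)), (np.float64(-2.936), np.float64(-6.5), np.float64(1.5)), (np.float64(-2.933), np.float64(-7.0), np.float64(2.0)), (np.float64(-2.931), np.float64(-7.5), np.float64(1.5))]
(array([-6.933,  1.694,  0.027]), np.float64(-2.985))
[(np.float64(-3.249), np.float64(-8.0), np.float64(1.5)), (np.float64(-3.244), np.float64(-8.0), np.float64(2.0)), (np.float64(-3.238), np.float64(-7.5), np.float64(1.5)), (np.float64(-3.232), np.float64(-7.5), np.float64(2.0))]
(array([-8.044,  1.777,  0.016]), np.float64(-3.274))
```

Run:
```python
from ov import *
s=pic("scene");st=env.state();e=st["eef_pos"];y=np.radians(18.1)
q=[e[0]-11*np.cos(y),e[1]-11*np.sin(y),y];zb=e[2]+4.6
b=[612.2,331.1,y]
it=[(rect(117,67,0,10),q,zb,(0,0,255)),(rect(117,67,8,10),q,zb,(0,0,255)),(rect(108,58,32,10),q,zb,(255,0,0)),(rect(117,67,26,10),b,0,(0,160,0)),(rect(117,67,0,10),b,0,(0,160,0))]
for i,(c,r) in enumerate([(244,345),(338,340)]):
    c={0:246,1:342}[i]
    zoom(s,it,c,r,16,24,16,f"f{i}");zoom(s,[],c,r,16,24,16,f"g{i}")
# right end around col 272-50+600/8=347? crop origin 222
for i,c in enumerate((242,340)):
    zoom(s,it,c,338,14,30,14,f"f{i}");zoom(s,[],c,338,14,30,14,f"g{i}")
a=[cv2.imread(f"pics/{n}.png") for n in("g0","f0","g1","f1")]
m=np.hstack(a);print(m.shape);cv2.imwrite("pics/m10.png",cv2.resize(m,(800,int(m.shape[0]*800/m.shape[1]))))
```

```text
(840, 1568, 3)
```

View pics/m10.png

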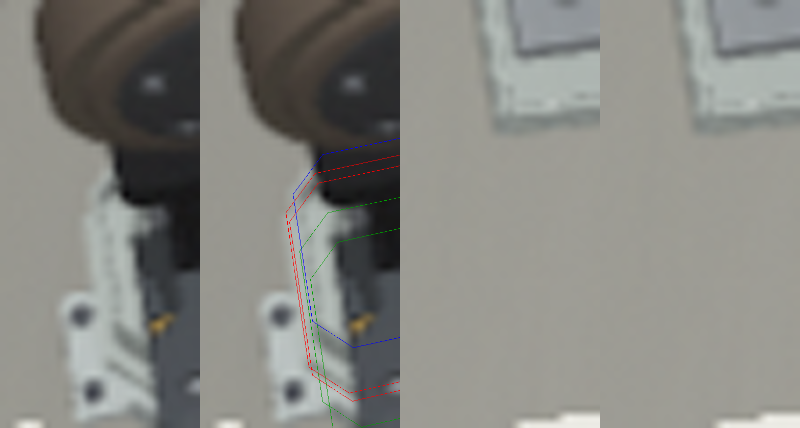

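```bash
python3 go.py 622.6,334.6,34,-71.9 622.6,334.6,28,-71.9
```

```text
now [622.6 334.6  46.9] rpy [-1.7812e+02 -2.0000e-02 -7.2000e+01] t 37.48 F [ 0.2  0.5 -1. ] op 0.605
622.6,334.6,34,-71.9 -> [ 0.   0.4 12.9] turn -0.1 dist 13.0
622.6,334.6,28,-71.9 -> [ 0.   0.6 18.9] turn -0.1 dist 19.0
lean (tool z xy, deg) [1.79 0.56] j [23.  42.4 85.4 -0.2 50.4 95.1]
```

```bash
python3 -m pendant '[[0,0.2,6,0],[0,0.4,11,0],[0,0.4,14,0],[0,0.5,16,0],[0,0.5,16,0]]'; python3 go.py 622.6,334.6,28,-71.9; python3 -m pendant '[[0,0.1,2,0],[0,0.1,3,0],[0,0.1,3,0]]'; python3 go.py 622.6,334.6,23,-71.9
```

```text
t: 38.1
eef_pos: [622.4, 334.6, 30.7]
tcp_rot: [-3.109, -0.0, -1.257]
ft_force: [-1.5, -0.1, -0.7]
opening: 0.609
now [622.4 334.6  30.7] rpy [-1.7815e+02 -2.0000e-02 -7.2000e+01] t 38.1 F [-1.5 -0.1 -0.7] op 0.609
622.6,334.6,28,-71.9 -> [ 0.  -0.1  2.7] turn -0.1 dist 3.0
lean (tool z xy, deg) [1.76 0.55] j [23.  43.5 85.9 -0.2 48.7 95.1]
t: 38.48
eef_pos: [622.3, 334.5, 27.6]
tcp_rot: [-3.11, -0.0, -1.257]
ft_force: [-0.3, -0.1, -1.3]
opening: 0.606
now [622.3 334.5  27.6] rpy [-1.7817e+02 -2.0000e-02 -7.2000e+01] t 38.48 F [-0.3 -0.1 -1.3] op 0.606
622.6,334.6,23,-71.9 -> [ 0.  -0.1  4.6] turn -0.1 dist 5.0
lean (tool z xy, deg) [1.75 0.55] j [23.  43.7 86.  -0.2 48.5 95.1]
```

```bash
python3 -m pendant '[[0,-0.1,2,0],[0,-0.1,4,0],[0,-0.1,4.6,0],[0,-0.1,5,0]]'; python3 go.py 622.6,334.6,23,-71.9;python3 - <<'E'
from ov import *
s=pic("scene");crop(s,272,340,50,38,8,"e5")
E
```

```text
t: 38.98
eef_pos: [622.7, 334.7, 23.9]
tcp_rot: [-3.109, -0.0, -1.256]
ft_force: [-6.6, -1.8, 14.0]
opening: 0.604
now [622.7 334.7  23.9] rpy [-1.7813e+02 -3.0000e-02 -7.1980e+01] t 38.98 F [-6.6 -1.8 14. ] op 0.604
622.6,334.6,23,-71.9 -> [0.1 0.1 0.9] turn -0.1 dist 1.0
lean (tool z xy, deg) [1.79 0.56] j [23.  44.  86.1 -0.3 48.1 95.1]
```

View pics/e5.png

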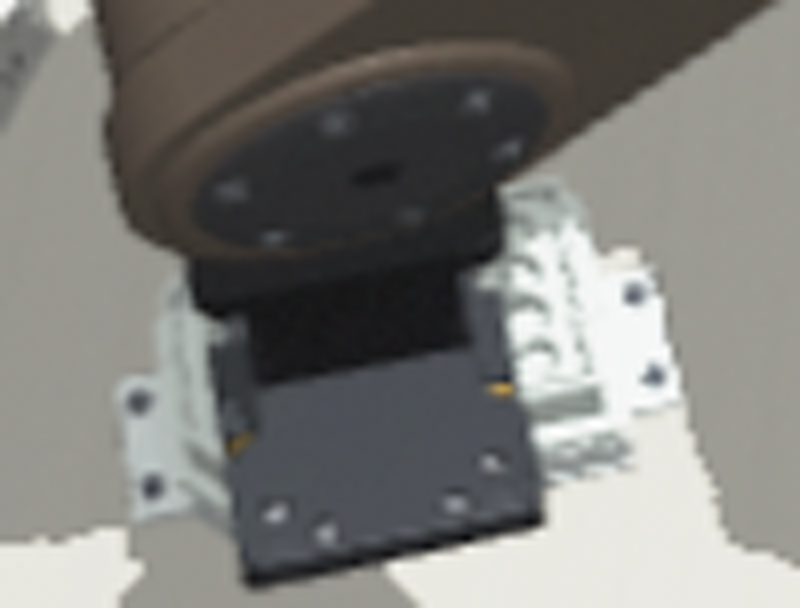

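```bash
python3 -m pendant '[[0,0,0,0],[0,0,0,0],[0,0,0,0],[0,0,0,0],[0,0,0,0]]' 0; python3 -m pendant '[[0,0,0,0]]' 0; python3 go.py 622.7,334.7,60,-72 622.7,334.7,160,-72
```

```text
t: 39.65
eef_pos: [622.7, 334.7, 23.9]
tcp_rot: [-3.109, -0.0, -1.256]
ft_force: [-0.4, 0.3, -0.9]
opening: 0.995
t: 39.78
eef_pos: [622.7, 334.7, 23.8]
tcp_rot: [-3.109, -0.0, -1.256]
ft_force: [-0.2, 0.6, 0.4]
opening: 1.0
now [622.7 334.7  23.8] rpy [-1.7813e+02 -3.0000e-02 -7.1980e+01] t 39.77 F [-0.2  0.6  0.4] op 1.0
622.7,334.7,60,-72 -> [  0.   -1.2 -36.2] turn 0.0 dist 36.0
622.7,334.7,160,-72 -> [ 1.000e-01 -4.500e+00 -1.361e+02] turn 0.0 dist 136.0
lean (tool z xy, deg) [1.78 0.55] j [23.  44.  86.1 -0.3 48.1 95.1]
```

```bash
python3 -m pendant '[[0,-0.5,-15,0],[0,-1.2,-40,0],[0,-3,-80,0],[0,-4.5,-120,0],[0,-4.5,-136,0],[5,50,-136,0],[10,100,-130,0],[10,150,-130,0]]' 0;  python3 go.py 430,300,180,-50 418,0,180,-10
```

```text
t: 40.78
eef_pos: [477.1, 276.5, 148.2]
tcp_rot: [-3.11, -0.001, -1.257]
ft_force: [0.7, 0.2, -0.6]
opening: 0.999
now [477.1 276.5 148.2] rpy [-1.7821e+02 -4.0000e-02 -7.2000e+01] t 40.77 F [ 0.7  0.2 -0.6] op 0.999
430,300,180,-50 -> [-36.9  36.6 -33. ] turn -22.0 dist 62.0
418,0,180,-10 -> [244.7 140.6 -36.1] turn -62.0 dist 285.0
lean (tool z xy, deg) [1.72 0.52] j [ 23.3  24.2 103.7  -0.3  50.3  95.5]
```

Run:
```python
from sil import *
s=pic("scene");t=pic("top");crop(s,272,335,50,38,8,"e6");crop(t,395,242,60,45,6,"e7")
a=[cv2.resize(cv2.imread(f"pics/e{i}.png"),(400,300)) for i in(6,7)];cv2.imwrite("pics/m11.png",np.hstack(a))
for n in("plate_a_mid","plate_b_notch"):
    for p in(t,s):
        for d in vision.find_in(p,n)[:4]: print(n,round(d["confidence"],2),world(p,d["at"]).round(1))
        for d in vision.regions_of(p,n)[:4]:
            ys,xs=np.nonzero(d["pixels"]); print("reg",round(d["confidence"],2),len(xs),xs.min(),xs.max(),ys.min(),ys.max())
```

```text
plate_a_mid 0.59 [624.4 334.9  58.1]
reg 0.6 603 216 243 205 237
plate_a_mid 0.96 [609.9 336.   55.3]
reg 0.91 1801 242 299 325 366
reg 0.55 194 288 302 160 176
plate_b_notch 0.67 [ 630.2 -139.4   24.9]
reg 0.79 672 362 397 206 227
plate_b_notch 0.71 [ 615.5 -171.6   30.8]
reg 0.59 439 237 306 335 370
reg 0.56 209 288 302 160 176
```

View pics/m11.png

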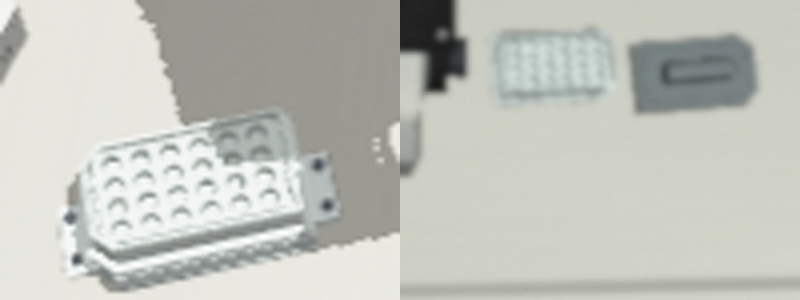

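```bash
python3 - <<'E'
from sil import *
t=pic("top")
for nm in("plate_b_notch","plate_a_mid"):
  for d in vision.regions_of(t,nm):
    m=d["pixels"].astype(float);ys,xs=np.nonzero(m)
    if xs.mean()>340:
        w=(xs.min()-10,ys.min()-10,np.ptp(xs)+20,np.ptp(ys)+20)
        print(nm,silfit([(t,m,w)],VP,[628,-142,-1.57],0,(12,12,.2)))
S=None
for q0 in([629,-144,-1.57],):
    print(fit("plate",q0,[t],0,(8,8,.08)))
d=vision.regions_of(t,"cover_handle")[0];m=d["pixels"].astype(float);ys,xs=np.nonzero(m);w=(xs.min()-10,ys.min()-10,np.ptp(xs)+20,np.ptp(ys)+20)
print("cover",silfit([(t,m,w)],VC,[622,-278,-1.5],0,(12,12,.2)))
E
python3 go.py 430,200,180,-50 418,0,180,-10
```

```text
plate_b_notch (array([ 631.76621841, -144.10432655,   -1.52889173]), np.float64(-0.9368254207864745))
(array([ 635.27572983, -157.79553076,   -1.5729335 ]), np.float64(-2.6479826198531153))
cover (array([ 621.82554138, -276.68537256,   -1.54834471]), np.float64(-0.9346557759626605))
now [479.3 277.6 148.7] rpy [-1.7815e+02 -3.0000e-02 -7.1980e+01] t 41.48 F [ 0.1  0.7 -0.2] op 1.001
430,200,180,-50 -> [ 58.5  69.8 -33.6] turn -22.0 dist 97.0
418,0,180,-10 -> [245.  143.  -35.9] turn -62.0 dist 286.0
lean (tool z xy, deg) [1.77 0.55] j [ 23.4  24.3 103.4  -0.3  50.5  95.5]
```

```bash
python3 -m pendant '[[30,35,-17,-8],[58,70,-34,-16],[105,85,-34,-26],[150,100,-34,-36],[198,120,-35,-46],[245,143,-36,-56],[245,143,-36,-62]]'; python3 go.py 470,-160,170,1 631,-155,120,1
```

```text
t: 42.35
eef_pos: [417.8, -2.1, 180.3]
tcp_rot: [-3.127, -0.029, -0.172]
ft_force: [0.1, 0.5, -1.0]
opening: 0.997
now [417.8  -2.1 180.3] rpy [-179.17   -1.67   -9.87] t 42.35 F [ 0.1  0.5 -1. ] op 0.997
470,-160,170,1 -> [ 78.1 146.8  10.4] turn -10.9 dist 167.0
631,-155,120,1 -> [234.4 115.   65.5] turn -10.9 dist 269.0
lean (tool z xy, deg) [1.79 0.53] j [-10.   11.2 118.4   1.1  48.8  -0.8]
```

```bash
python3 -m pendant '[[26,49,3,-4],[52,98,6,-8],[78,146.8,10,-10.9],[115,140,15,-10.9],[155,132,20,-10.9],[195,123,30,-10.9],[234,115,40,-10.9],[234,115,40,-10.9]]'; python3 go.py 631,-155,60,1
python3 - <<'E'
from sil import *
s=pic("scene");crop(s,310,170,50,50,8,"h1")
u=proj(s,[[631,-155,16],[631,-155,140]]);print(u)
E
```

```text
t: 43.35
eef_pos: [631.3, -154.8, 144.0]
tcp_rot: [-3.133, -0.03, 0.019]
ft_force: [-0.4, 0.2, 0.2]
opening: 0.998
now [ 631.3 -154.8  144. ] rpy [-179.48   -1.75    1.09] t 43.35 F [-0.4  0.2  0.2] op 0.998
631,-155,60,1 -> [-2.9  1.  83.9] turn 0.1 dist 84.0
lean (tool z xy, deg) [1.74 0.55] j [-20.1  32.1  89.6   1.3  56.9 -21.9]
[[288.4881957  175.90627905]
 [286.7742907  143.46311989]]
```

View pics/h1.png

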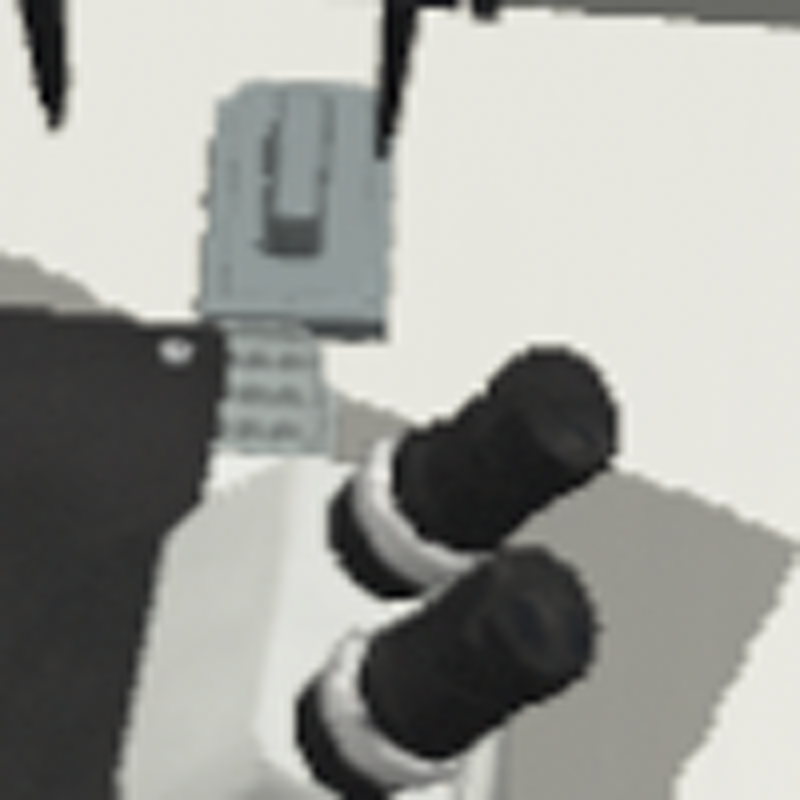

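Run:
```python
from ov import *
s=pic("scene")
for k,q in enumerate(([631,-147,np.radians(-88.5)],)):
    it=[(rect(117,67,0,10),q,0,(0,0,255)),(rect(117,67,8,10),q,0,(0,0,255)),(rect(108,58,32,10),q,0,(255,0,0))]
    zoom(s,it,295,172,20,20,20,"h2");zoom(s,[],295,172,20,20,20,"h3")
a=[cv2.resize(cv2.imread(f"pics/h{i}.png"),(400,400)) for i in(2,3)];cv2.imwrite("pics/m12.png",np.hstack(a))
```

```text
(no output)
```

View pics/m12.png

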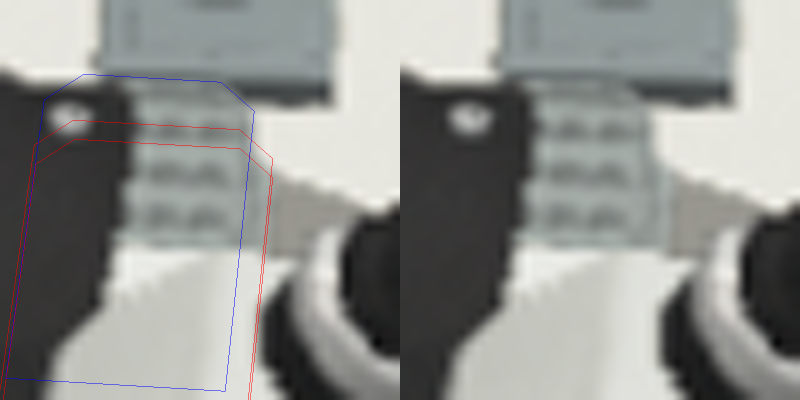

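```bash
python3 -m pendant '[[-1,0.3,25,0],[-2,0.7,50,0],[-2.9,1,75,0],[-3.5,1.2,100,0],[-4.2,1.4,120,0],[-4.5,1.5,135,0],[-4.8,1.6,145,0],[-4.8,1.6,145,0]]'; python3 go.py 631,-155,-4.6,1;python3 - <<'E'
from sil import *
s=pic("scene");crop(s,310,170,50,50,8,"h4")
E
```

```text
t: 44.45
eef_pos: [628.7, -155.2, -0.3]
tcp_rot: [-3.132, -0.03, 0.018]
ft_force: [-0.1, -1.4, -0.1]
opening: 1.003
now [ 6.287e+02 -1.552e+02 -3.000e-01] rpy [-179.47   -1.7     1.05] t 44.45 F [-0.1 -1.4 -0.1] op 1.003
631,-155,-4.6,1 -> [ 2.2 -0.2  4.4] turn 0.0 dist 5.0
lean (tool z xy, deg) [1.69 0.56] j [-20.2  42.2  95.9   1.7  40.5 -22.6]
```

View pics/h4.png

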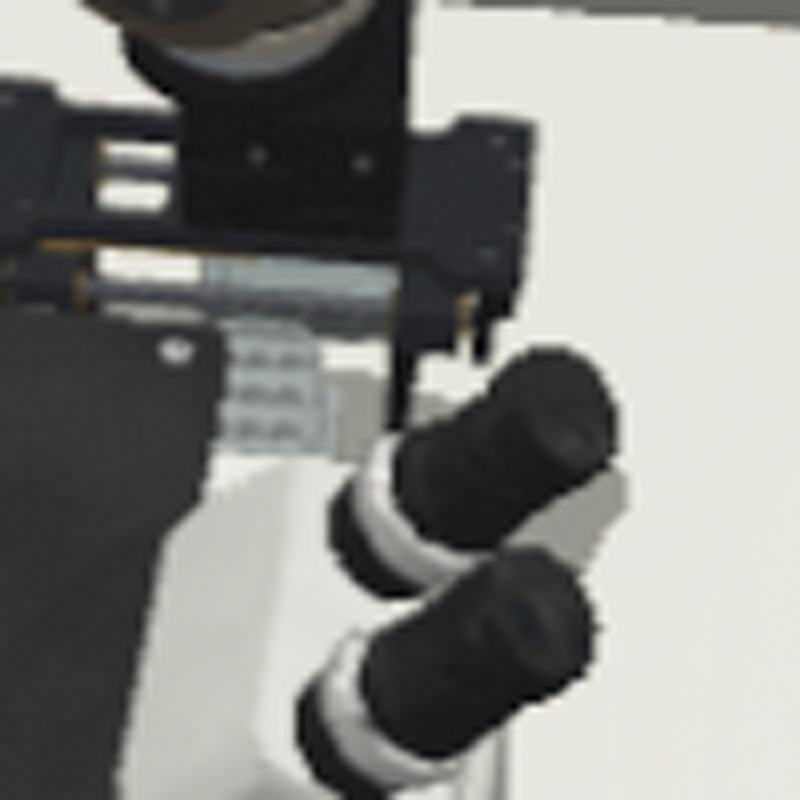

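Gripper straddles plate B (visible end at ~(275,390)); right finger outside it at (400,400). Finish descent and close.

```bash
python3 -m pendant '[[2.2,-0.2,2,0],[2.2,-0.2,4.4,0],[2.2,-0.2,4.4,0]]' 0; python3 -m pendant '[[0,0,0,0],[0,0,0,0],[0,0,0,0],[0,0,0,0],[0,0,0,0],[0,0,0,0],[0,0,0,0]]' 1; python3 go.py 631,-155,60,1
```

```text
t: 44.88
eef_pos: [631.3, -155.0, -4.2]
tcp_rot: [-3.133, -0.03, 0.018]
ft_force: [0.1, 0.2, 0.5]
opening: 1.001
t: 45.75
eef_pos: [631.4, -155.0, -4.1]
tcp_rot: [-3.133, -0.031, 0.018]
ft_force: [1.1, 0.7, 1.0]
opening: 0.61
now [ 631.4 -155.    -4.1] rpy [-179.49   -1.76    1.06] t 45.75 F [1.1 0.7 1. ] op 0.61
631,-155,60,1 -> [  1.5  -0.6 -64.1] turn 0.1 dist 64.0
lean (tool z xy, deg) [1.75 0.54] j [-20.1  42.6  95.7   1.7  40.3 -22.5]
```

```bash
python3 -m pendant '[[0,0,-8,0],[1,2,-25,0],[2,5,-50,0],[2,10,-80,0],[3,14,-110,0],[4,18,-150,0],[4,18,-180,0],[4,18,-180,0]]'; python3 go.py 440,-175,170,10 418,0,180,50
```

```text
t: 46.75
eef_pos: [631.1, -175.1, 179.2]
tcp_rot: [-3.135, -0.035, 0.018]
ft_force: [0.2, -0.1, -2.0]
opening: 0.606
now [ 631.1 -175.1  179.2] rpy [-179.61   -2.03    1.05] t 46.75 F [ 0.2 -0.1 -2. ] op 0.606
440,-175,170,10 -> [-191.2   -3.6    2.4] turn -8.9 dist 191.0
418,0,180,50 -> [-209.7 -179.1   -7. ] turn -48.9 dist 276.0
lean (tool z xy, deg) [2.02 0.43] j [-21.8  30.3  86.9   1.3  61.  -23.5]
```

```bash
python3 -m pendant '[[-50,-1,1,0],[-100,-2,2,-4],[-150,-3,2,-10],[-191,-4,2,-18],[-197,-50,0,-28],[-203,-95,-3,-38],[-207,-140,-5,-48],[-210,-180,-7,-58]]'; python3 go.py 430,300,180,108.1 418,50,180,108.1
```

```text
t: 47.75
eef_pos: [416.7, 2.4, 179.6]
tcp_rot: [3.116, -0.024, 1.037]
ft_force: [0.4, -0.2, -1.6]
opening: 0.61
now [416.7   2.4 179.6] rpy [178.53  -1.38  59.41] t 47.75 F [ 0.4 -0.2 -1.6] op 0.61
430,300,180,108.1 -> [ 262.9 -140.1    2.4] turn -48.7 dist 298.0
418,50,180,108.1 -> [ 41.7 -23.1   0. ] turn -48.7 dist 48.0
lean (tool z xy, deg) [1.97 0.44] j [ -9.3  11.  118.7   1.   48.4 -69.4]
```

```bash
python3 -m pendant '[[45,-24,0,-8],[90,-48,0,-18],[135,-72,0,-28],[180,-96,1,-38],[225,-120,2,-48],[263,-138,2.4,-48.7],[290,-150,2,-48.7],[290,-150,2,-48.7]]'; python3 go.py 619.8,333.8,140,108.1
```

```text
t: 48.75
eef_pos: [434.7, 329.5, 179.8]
tcp_rot: [3.108, 0.004, 1.889]
ft_force: [-0.3, -0.1, -0.9]
opening: 0.606
now [434.7 329.5 179.8] rpy [178.06   0.21 108.21] t 48.75 F [-0.3 -0.1 -0.9] op 0.606
619.8,333.8,140,108.1 -> [-53.6 175.7  46. ] turn 0.1 dist 189.0
lean (tool z xy, deg) [1.9  0.41] j [ 30.6  21.5 102.4  -0.8  54.2 -77.2]
```

```bash
python3 -m pendant '[[-13,44,8,0],[-27,88,20,0],[-40,132,32,0],[-53.6,175.7,46,0.1],[-53.6,176.5,70,0.1],[-53.6,177.5,100,0.1],[-53.6,177.5,100,0.1]]'; python3 go.py 619.8,333.8,75,108.1
python3 - <<'E'
from ov import *
s=pic("scene");st=env.state();e=st["eef_pos"];y=np.radians(18.1)
q=[e[0]-8*np.cos(y),e[1]-8*np.sin(y),y];zb=e[2]+4.1;b=[612.2,331.3,y]
it=[(rect(117,67,0,10),q,zb,(0,0,255)),(rect(117,67,8,10),q,zb,(0,0,255)),(rect(108,58,32,10),q,zb,(255,0,0)),(rect(108,58,32,10),b,28,(0,160,0)),(rect(117,67,0,10),b,28,(0,160,0))]
zoom(s,it,272,330,50,42,8,"i1");zoom(s,[],272,330,50,42,8,"i2")
a=[cv2.resize(cv2.imread(f"pics/i{i}.png"),(800,672))[:600] for i in(1,2)];
E
```

```text
t: 49.62
eef_pos: [622.0, 333.1, 83.4]
tcp_rot: [3.113, 0.004, 1.886]
ft_force: [0.4, -0.7, -0.6]
opening: 0.607
now [622.  333.1  83.4] rpy [178.36   0.23 108.06] t 49.62 F [ 0.4 -0.7 -0.6] op 0.607
619.8,333.8,75,108.1 -> [ 1.4 -2.1  8.4] turn -0.0 dist 9.0
lean (tool z xy, deg) [1.63 0.29] j [ 23.   40.   83.9  -0.5  54.5 -84.8]
```

Run:
```python
import cv2,numpy as np
a=cv2.imread("pics/i1.png");b=cv2.imread("pics/i2.png");print(a.shape)
m=np.hstack([b[:, :270],a[:,:270],b[:,480:],a[:,480:]]);m=cv2.resize(m,(800,int(m.shape[0]*800/m.shape[1])));cv2.imwrite("pics/m13.png",m);print(m.shape)
```

```text
(672, 800, 3)
(455, 800, 3)
```

View pics/m13.png

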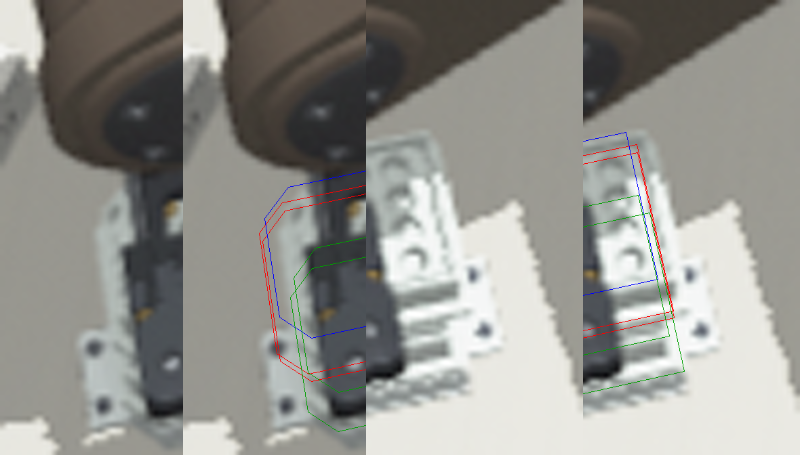

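```bash
python3 go.py 627.4,336.3,66,108.1
```

```text
now [622.8 333.7  85.4] rpy [178.2    0.22 108.08] t 49.67 F [ 0.1  0.5 -0.7] op 0.609
627.4,336.3,66,108.1 -> [ 1.1  4.6 19.5] turn -0.0 dist 20.0
lean (tool z xy, deg) [1.78 0.35] j [ 23.   39.9  83.8  -0.5  54.5 -84.8]
```

```bash
python3 -m pendant '[[0.5,2.5,8,0],[1.1,4.6,16,0],[1.1,4.6,19.5,0],[1.1,4.6,19.5,0]]';cat > pan.py <<'E'
from ov import *
import sys
off=float(sys.argv[1]);dz=float(sys.argv[2]);zt=float(sys.argv[3]);nm=sys.argv[4]
s=pic("scene");e=env.state()["eef_pos"];y=np.radians(18.1)
q=[e[0]-off*np.cos(y),e[1]-off*np.sin(y),y];zb=e[2]+dz;b=[612.2,331.3,y]
it=[(rect(117,67,0,10),q,zb,(0,0,255)),(rect(117,67,8,10),q,zb,(0,0,255)),(rect(108,58,32,10),q,zb,(255,0,0)),(rect(108,58,32,10),b,zt,(0,160,0)),(rect(117,67,0,10),b,zt,(0,160,0))]
zoom(s,it,272,330,50,42,16,"x1");zoom(s,[],272,330,50,42,16,"x2")
a=cv2.imread("pics/x1.png")[200:1200];b=cv2.imread("pics/x2.png")[200:1200]
m=np.hstack([b[:,160:560],a[:,160:560],b[:,960:1360],a[:,960:1360]]);m=cv2.resize(m,(800,500));cv2.imwrite(f"pics/{nm}.png",m)
E
python3 pan.py 16 4.1 28 m14; python3 go.py 627.4,336.3,66,108.1
```

```text
t: 50.18
eef_pos: [627.3, 336.3, 65.8]
tcp_rot: [3.111, 0.004, 1.886]
ft_force: [0.2, 0.3, 0.0]
opening: 0.607
now [627.4 336.4  66.1] rpy [178.2    0.22 108.08] t 50.23 F [-0.3 -0.4 -0.4] op 0.606
627.4,336.3,66,108.1 -> [-0.1  0.   0.1] turn -0.0 dist 0.0
lean (tool z xy, deg) [1.77 0.35] j [ 23.   41.5  83.7  -0.5  53.  -84.8]
```

View pics/m14.png

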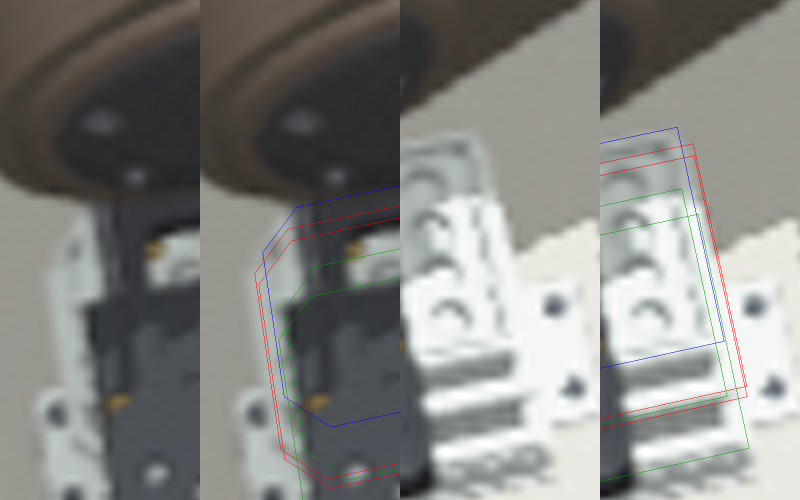

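```bash
python3 -m pendant '[[0,-0.1,4,0],[0,-0.2,8,0],[0,-0.3,11,0],[0,-0.4,13,0],[0,-0.4,13,0]]'; python3 go.py 627.4,336.3,50,108.1
```

```text
t: 50.85
eef_pos: [627.1, 336.2, 52.9]
tcp_rot: [3.111, 0.004, 1.886]
ft_force: [-2.4, -1.1, -0.5]
opening: 0.605
now [627.1 336.2  52.9] rpy [178.25   0.22 108.08] t 50.85 F [-2.4 -1.1 -0.5] op 0.605
627.4,336.3,50,108.1 -> [-0.   0.2  2.9] turn -0.0 dist 3.0
lean (tool z xy, deg) [1.74 0.34] j [ 23.   42.4  84.2  -0.5  51.6 -84.8]
```

```bash
python3 -m pendant '[[0,-0.2,1.5,0],[0,-0.3,3,0],[0,-0.3,4,0],[0,-0.3,4,0]]'; python3 go.py 627.4,336.3,50,108.1;  python3 pan.py 16 4.1 28 m15
```

```text
t: 51.35
eef_pos: [628.0, 336.4, 50.4]
tcp_rot: [3.108, 0.004, 1.886]
ft_force: [-0.8, -1.3, 8.6]
opening: 0.609
now [628.  336.4  50.4] rpy [178.08   0.21 108.08] t 51.35 F [-0.8 -1.3  8.6] op 0.609
627.4,336.3,50,108.1 -> [ 0.1 -0.6  0.3] turn -0.0 dist 1.0
lean (tool z xy, deg) [1.89 0.4 ] j [ 23.   42.6  84.3  -0.5  51.2 -84.8]
```

View pics/m15.png

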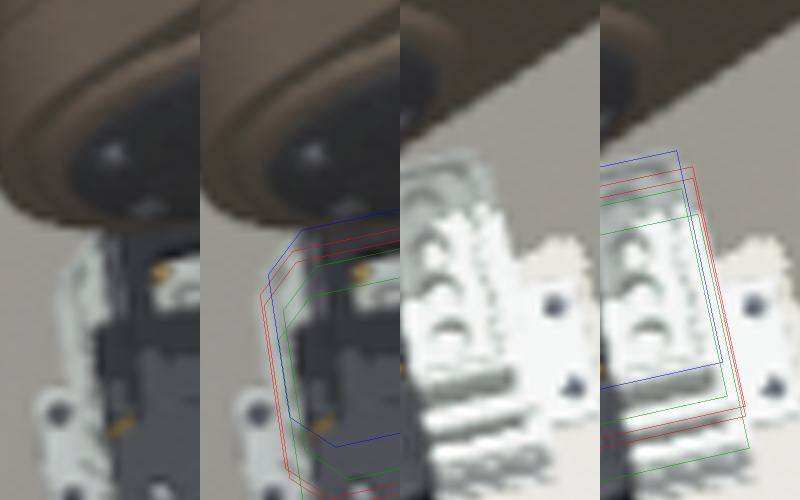

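```bash
python3 -m pendant '[[0,0,0,0],[0,0,0,0],[0,0,0,0],[0,0,0,0],[0,0,0,0],[0,0,0,0]]' 0; python3 -m pendant '[[0,0.5,-15,0],[0,1,-40,0],[0,3,-80,0],[0,4,-120,0],[5,-40,-125,0],[15,-90,-125,0],[30,-140,-125,0],[40,-190,-125,0]]'
python3 - <<'E'
from sil import *
s=pic("scene");t=pic("top");crop(s,272,335,50,38,8,"j6");crop(t,395,242,60,45,6,"j7")
a=[cv2.resize(cv2.imread(f"pics/j{i}.png"),(400,300)) for i in(6,7)];cv2.imwrite("pics/m16.png",np.hstack(a))
d=vision.regions_of(t,"cover_handle")[0];m=d["pixels"].astype(float);ys,xs=np.nonzero(m);w=(xs.min()-10,ys.min()-10,np.ptp(xs)+20,np.ptp(ys)+20)
print("cover",silfit([(t,m,w)],VC,[622,-278,-1.5],0,(12,12,.2)))
for p in(s,t): print(fit("cover",[622,-277,-1.5],[p],0,(8,8,.1)))
for p in(s,t):
  for d in vision.find_in(p,"plate_a_mid"): print(round(d["confidence"],2),world(p,d["at"]).round(0))
E
python3 go.py 418,0,180,10
```

```text
t: 52.15
eef_pos: [628.0, 336.4, 50.3]
tcp_rot: [3.108, 0.004, 1.886]
ft_force: [0.7, 0.3, -0.4]
opening: 1.001
t: 53.15
eef_pos: [429.4, 314.6, 169.8]
tcp_rot: [3.107, 0.003, 1.886]
ft_force: [0.7, 0.5, 0.1]
opening: 1.001
cover (array([ 658.95669659, -268.11489124,   -1.46697568]), np.float64(-0.9385184602062505))
(array([ 659.47417058, -271.96204608,   -1.49913756]), np.float64(-4.0777805329349155))
(array([ 659.29964826, -267.71954717,   -1.47835947]), np.float64(-3.880981575003395))
0.62 [587. 352.   8.]
0.51 [600. 363.  37.]
0.69 [470. 490.  65.]
0.52 [611. 330.  80.]
now [431.8 315.  169.9] rpy [177.96   0.19 108.09] t 53.4 F [ 0.4 -0.3  0.5] op 0.996
418,0,180,10 -> [-295.2 -110.5  -13.1] turn 98.1 dist 316.0
lean (tool z xy, deg) [2.   0.45] j [ 29.4  21.3 104.7  -0.7  52.1 -78.3]
```

View pics/m16.png

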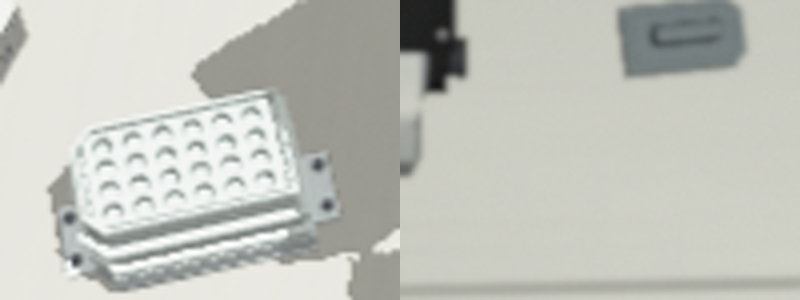

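```bash
python3 -m pendant '[[-37,-14,-2,9],[-74,-28,-4,19],[-111,-42,-6,29],[-148,-56,-8,39],[-185,-70,-10,49],[-222,-84,-11,59],[-259,-98,-12,69],[-295,-110,-13,79]]'; python3 go.py 450,-200,180,4.8 660,-277.5,140,4.8
```

```text
t: 54.4
eef_pos: [419.5, -1.6, 180.3]
tcp_rot: [3.131, -0.035, 0.501]
ft_force: [1.4, -0.5, -0.4]
opening: 1.005
now [419.5  -1.6 180.3] rpy [179.4   -2.02  28.72] t 54.4 F [ 1.4 -0.5 -0.4] op 1.005
450,-200,180,4.8 -> [-6.860e+01  1.887e+02 -1.000e-01] turn 23.9 dist 201.0
660,-277.5,140,4.8 -> [ 76.8 357.1  46.8] turn 23.9 dist 368.0
lean (tool z xy, deg) [2.06 0.44] j [ -9.8  11.2 118.3   1.   48.6 -39.2]
```

```bash
python3 -m pendant '[[-20,55,0,8],[-45,110,0,16],[-66,165,0,23.9],[-50,215,5,23.9],[-20,260,12,23.9],[10,300,20,23.9],[45,330,30,23.9],[77,357,40,23.9]]'; python3 -m pendant '[[0,0,0,0]]'; python3 go.py 660,-277.5,60,4.8
python3 - <<'E'
from sil import *
s=pic("scene");t=pic("top");crop(s,300,160,50,50,8,"k1")
print(fit("cover",[659,-270,-1.49],[s],0,(8,8,.1)))
E
```

```text
t: 55.4
eef_pos: [661.9, -279.0, 146.2]
tcp_rot: [-3.137, -0.037, 0.083]
ft_force: [-0.0, 0.4, 0.6]
opening: 0.997
t: 55.52
eef_pos: [663.8, -280.1, 144.2]
tcp_rot: [-3.137, -0.036, 0.083]
ft_force: [-1.1, -0.4, -0.0]
opening: 1.004
now [ 663.8 -280.1  144.2] rpy [-179.72   -2.06    4.75] t 55.52 F [-1.1 -0.4 -0. ] op 1.004
660,-277.5,60,4.8 -> [-6.6 -2.5 84.1] turn -0.1 dist 84.0
lean (tool z xy, deg) [2.03 0.45] j [-28.7  37.7  78.5   1.6  62.3 -34.2]
(array([ 658.65821766, -272.46438928,   -1.50047133]), np.float64(-3.5275881534685247))
```

View pics/k1.png

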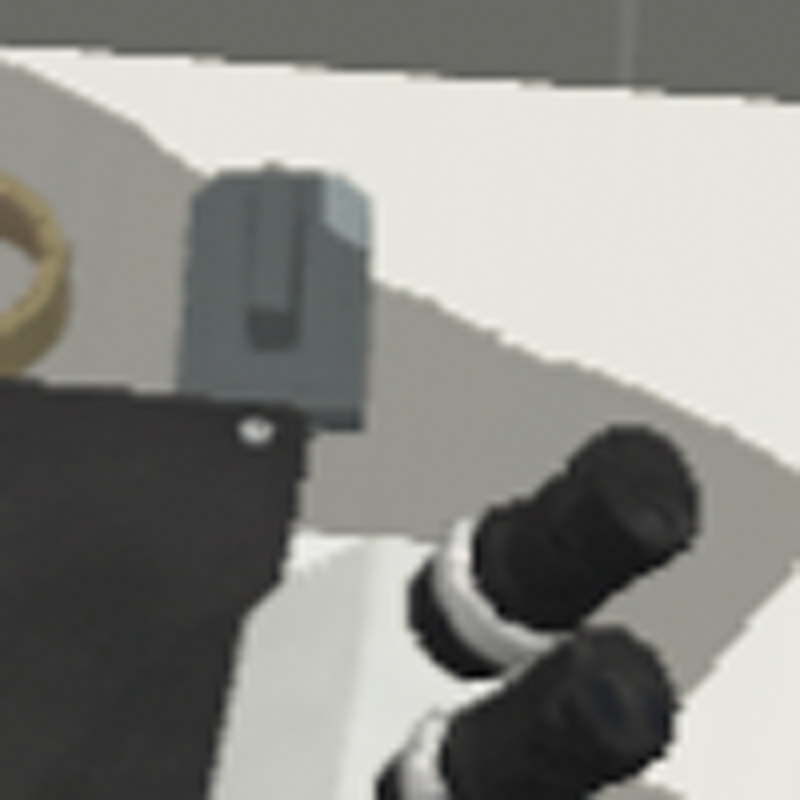

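```bash
python3 -m pendant '[[-2,-1,20,0],[-4,-2,42,0],[-5.5,-2.5,65,0],[-6.6,-2.5,84,0],[-6.6,-2.5,90,0],[-6.6,-2.5,90,0]]' 0.45; python3 go.py 660,-277.5,3,4.5
python3 - <<'E'
from sil import *
s=pic("scene");crop(s,300,160,50,50,8,"k2")
E
```

```text
t: 56.38
eef_pos: [658.3, -277.2, 55.5]
tcp_rot: [-3.137, -0.036, 0.082]
ft_force: [1.0, -0.6, 1.0]
opening: 0.551
now [ 658.3 -277.2   55.5] rpy [-179.73   -2.07    4.72] t 56.38 F [ 1.  -0.6  1. ] op 0.551
660,-277.5,3,4.5 -> [-0.2  0.7 52.5] turn 0.2 dist 53.0
lean (tool z xy, deg) [2.04 0.44] j [-28.7  42.4  83.7   1.7  52.3 -34.5]
```

View pics/k2.png

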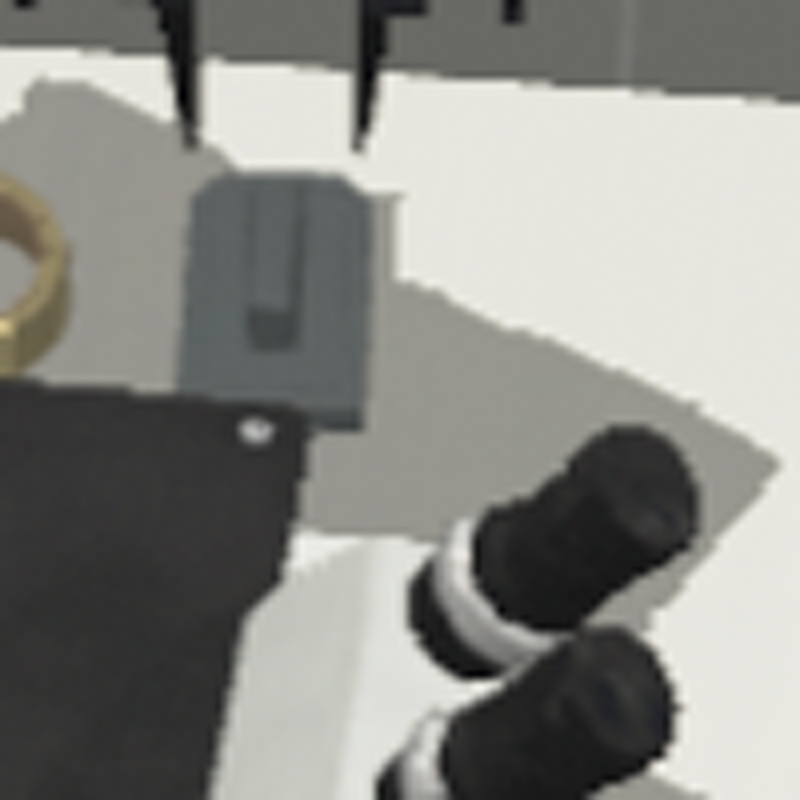

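```bash
python3 -m pendant '[[0,0.2,12,0],[0,0.4,24,0],[0,0.5,36,0],[0,0.6,44,0],[0,0.7,50,0],[0,0.7,52.5,0.2],[0,0.7,52.5,0.2]]'; python3 go.py 660,-277.5,3,4.5
```

```text
t: 57.3
eef_pos: [660.5, -277.6, 3.5]
tcp_rot: [-3.137, -0.037, 0.079]
ft_force: [0.8, -0.1, -0.4]
opening: 0.557
now [ 660.5 -277.6    3.5] rpy [-179.75   -2.11    4.52] t 57.3 F [ 0.8 -0.1 -0.4] op 0.557
660,-277.5,3,4.5 -> [-0.5 -0.2  0.5] turn 0.0 dist 1.0
lean (tool z xy, deg) [2.08 0.42] j [-28.6  46.1  85.    1.9  47.3 -34.4]
```

```bash
python3 -m pendant '[[0,0,0,0],[0,0,0,0],[0,0,0,0],[0,0,0,0],[0,0,0,0],[0,0,0,0],[0,0,0,0]]' 1
python3 - <<'E'
from sil import *
s=pic("scene");crop(s,300,160,50,50,8,"k3")
E
python3 go.py
```

```text
t: 58.18
eef_pos: [660.6, -277.6, 3.6]
tcp_rot: [-3.137, -0.037, 0.079]
ft_force: [0.9, -0.1, 1.9]
opening: 0.189
now [ 660.6 -277.7    3.6] rpy [-179.75   -2.12    4.52] t 58.23 F [0.1 0.3 2.2] op 0.183
lean (tool z xy, deg) [2.09 0.41] j [-28.6  46.1  85.    1.9  47.3 -34.4]
```

View pics/k3.png

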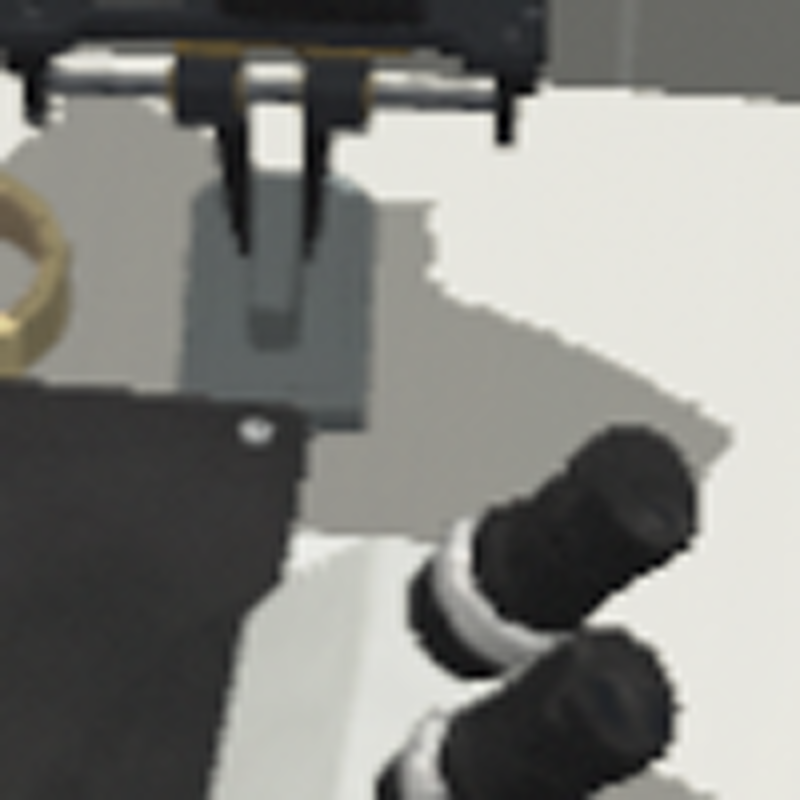

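```bash
python3 -m pendant '[[0,0,-8,0],[1,0,-25,0],[2,-0.5,-50,0],[3,-1,-85,0],[4,-1.3,-125,0],[5,-1.5,-165,0],[6,-1.5,-190,0],[6,-1.5,-190,0]]'; python3 go.py 440,-190,185,10 418,0,190,60
```

```text
t: 59.22
eef_pos: [660.2, -277.4, 196.8]
tcp_rot: [-3.14, -0.041, 0.079]
ft_force: [0.6, 0.5, -1.6]
opening: 0.182
now [ 660.2 -277.4  196.8] rpy [-179.9    -2.34    4.53] t 59.23 F [ 0.6  0.5 -1.6] op 0.182
440,-190,185,10 -> [-212.9 -104.5    3.3] turn -5.5 dist 237.0
418,0,190,60 -> [-219.6 -295.6   -1.6] turn -55.5 dist 368.0
lean (tool z xy, deg) [2.32 0.28] j [-28.6  34.6  76.1   1.5  67.4 -33.7]
```

```bash
python3 -m pendant '[[-53,-26,1,0],[-106,-52,2,0],[-160,-78,3,-3],[-213,-104,3,-8],[-216,-150,2,-18],[-218,-200,1,-28],[-219,-250,0,-38],[-219.6,-295.6,-1.6,-48]]'; python3 go.py 430,320,185,108.1
```

```text
t: 60.22
eef_pos: [417.0, 1.5, 189.4]
tcp_rot: [3.113, -0.028, 0.923]
ft_force: [0.6, -0.2, -0.1]
opening: 0.185
now [417.    1.5 189.4] rpy [178.38  -1.6   52.87] t 60.23 F [ 0.6 -0.2 -0.1] op 0.185
430,320,185,108.1 -> [ 261.5 -182.1    6.6] turn -55.2 dist 319.0
lean (tool z xy, deg) [2.26 0.3 ] j [ -9.4  10.1 118.    0.9  49.7 -62.8]
```

```bash
python3 -m pendant '[[37,-26,1,-7],[75,-52,2,-15],[112,-78,3,-25],[149,-104,4,-35],[186,-130,5,-45],[224,-156,6,-55.2],[261,-182,6.6,-55.2],[261,-182,6.6,-55.2]]'; python3 go.py 619.8,333.8,125,108.1
```

```text
t: 61.22
eef_pos: [429.0, 321.5, 183.7]
tcp_rot: [3.104, 0.007, 1.889]
ft_force: [-0.0, -0.5, -1.1]
opening: 0.186
now [429.  321.5 183.7] rpy [177.84   0.42 108.2 ] t 61.23 F [-0.  -0.5 -1.1] op 0.186
619.8,333.8,125,108.1 -> [-47.5 182.8  66. ] turn 0.1 dist 200.0
lean (tool z xy, deg) [2.18 0.27] j [ 30.3  20.5 103.5  -1.1  54.  -77.3]
```

```bash
python3 -m pendant '[[-12,45,4,0],[-24,92,10,0],[-36,138,20,0],[-47.5,182.8,36,0.1],[-47.5,182.8,52,0.1],[-47.5,182.8,64,0.1],[-47.5,182.8,66,0.1]]';python3 -m pendant '[[0,0,0,0]]'; sed -e 's/rect(117,67,8,10),q/rect(117,67,13.5,10),q/; s/rect(108,58,32,10),q/rect(66,18,36),q/' pan.py > panc.py; python3 panc.py 8 -3.6 54 m17; python3 go.py 619.8,333.8,100,108.1
```

```text
t: 62.1
eef_pos: [618.7, 333.4, 124.1]
tcp_rot: [3.106, 0.007, 1.887]
ft_force: [-1.7, 0.4, -0.8]
opening: 0.181
t: 62.22
eef_pos: [618.2, 333.6, 124.9]
tcp_rot: [3.105, 0.007, 1.887]
ft_force: [-0.6, 0.1, -0.4]
opening: 0.188
now [618.2 333.5 124.9] rpy [177.92   0.43 108.14] t 62.27 F [ 0.7 -0.5 -1.1] op 0.189
619.8,333.8,100,108.1 -> [-0.1  0.7 25. ] turn 0.0 dist 25.0
lean (tool z xy, deg) [2.11 0.24] j [ 23.2  37.1  82.8  -0.7  58.1 -84.6]
```

View pics/x1.png

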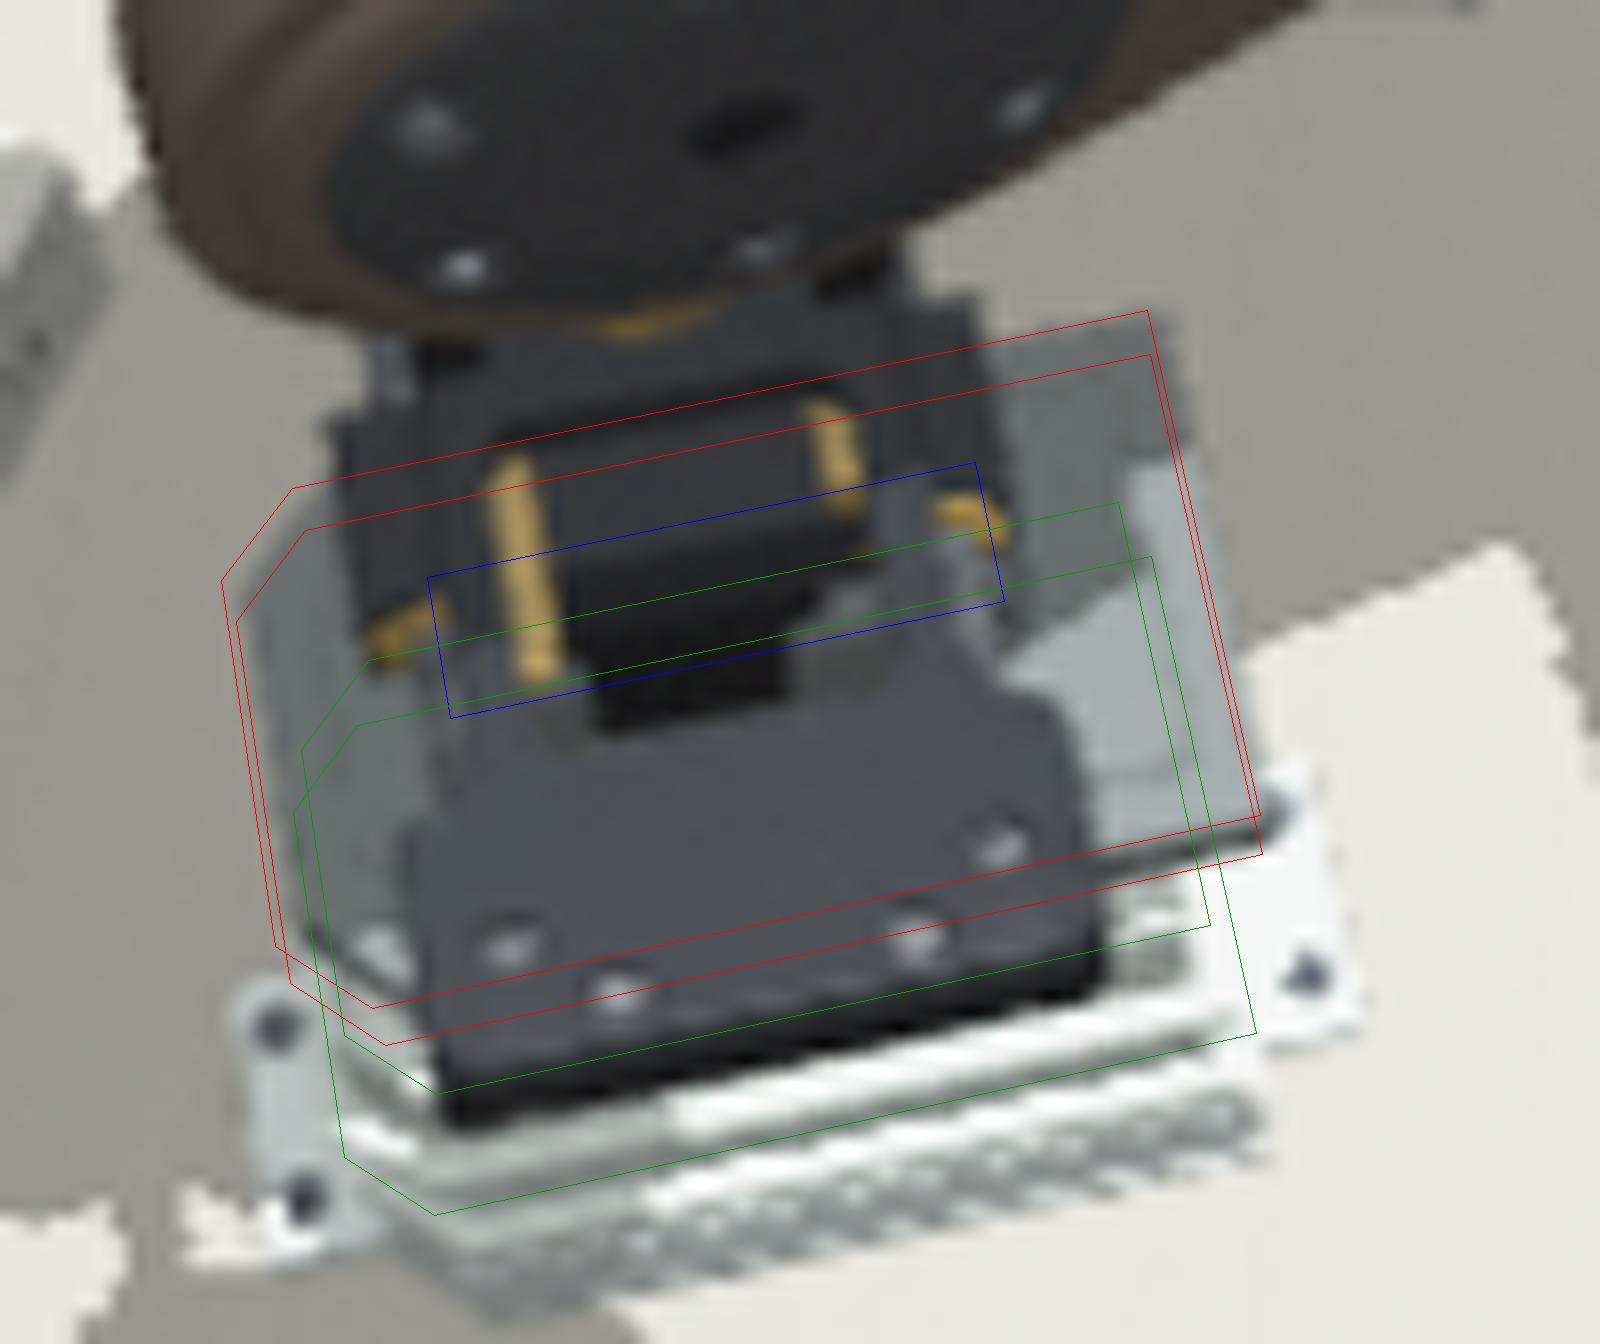

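View pics/m17.png

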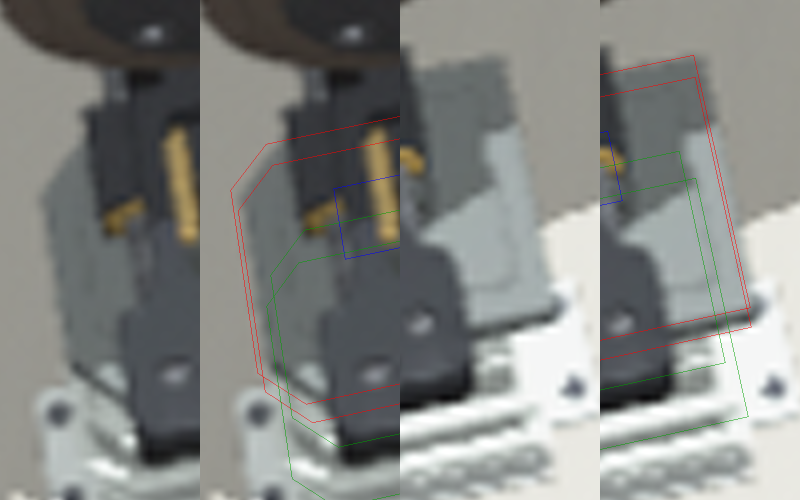

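```bash
python3 go.py 622.5,334.7,97,108.1
```

```text
now [618.2 333.5 124.9] rpy [177.92   0.43 108.14] t 62.27 F [ 0.7 -0.5 -1.1] op 0.189
622.5,334.7,97,108.1 -> [-0.   3.4 28.1] turn 0.0 dist 28.0
lean (tool z xy, deg) [2.11 0.24] j [ 23.2  37.1  82.8  -0.7  58.1 -84.6]
```

```bash
python3 -m pendant '[[0,1.5,10,0],[0,3.4,20,0],[0,3.4,28,0],[0,3.4,28,0],[0,3.4,28,0]]'; python3 panc.py 10.5 -3.6 54 m18; python3 go.py 622.5,334.7,88,108.1;python3 -c "
import cv2;cv2.imwrite('pics/x3.png',cv2.resize(cv2.imread('pics/x1.png')[200:],None,fx=.5,fy=.5))"
```

```text
t: 62.9
eef_pos: [622.6, 334.8, 97.2]
tcp_rot: [3.105, 0.007, 1.887]
ft_force: [-0.1, 0.3, 0.1]
opening: 0.185
now [622.6 334.8  97.4] rpy [177.9    0.42 108.14] t 62.95 F [-0.4 -0.1 -0.1] op 0.189
622.5,334.7,88,108.1 -> [ 0.  -0.5  9.3] turn 0.0 dist 9.0
lean (tool z xy, deg) [2.13 0.25] j [ 23.2  39.1  83.4  -0.7  55.4 -84.6]
```

View pics/x3.png

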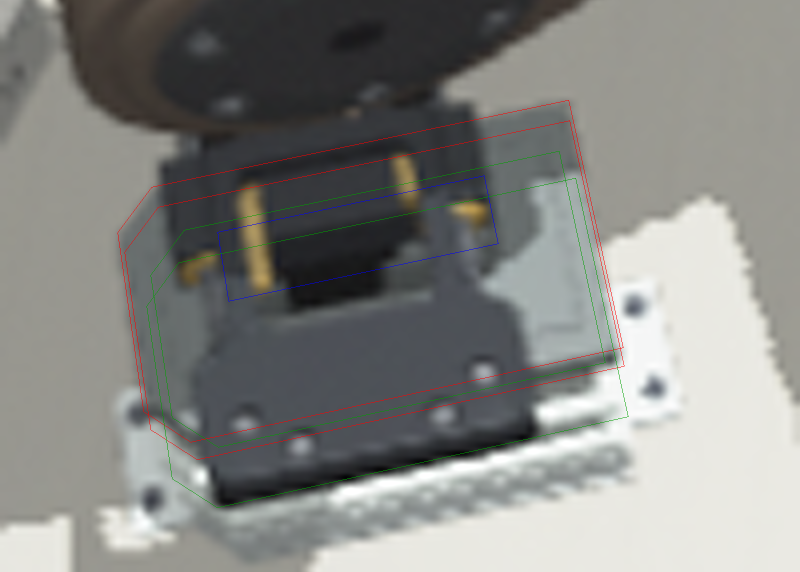

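```bash
python3 -m pendant '[[0,-0.1,4,0],[0,-0.3,7,0],[0,-0.4,9,0],[0,-0.5,11,0],[0,-0.5,11,0]]'; python3 go.py 622.6,334.7,83,108.1
```

```text
t: 63.58
eef_pos: [622.8, 334.7, 86.5]
tcp_rot: [3.104, 0.007, 1.887]
ft_force: [0.1, -1.0, 1.7]
opening: 0.188
now [622.8 334.7  86.5] rpy [177.87   0.42 108.14] t 63.58 F [ 0.1 -1.   1.7] op 0.188
622.6,334.7,83,108.1 -> [ 0.  -0.3  3.5] turn 0.0 dist 4.0
lean (tool z xy, deg) [2.16 0.26] j [ 23.2  39.8  83.9  -0.7  54.2 -84.6]
```

```bash
python3 -m pendant '[[0,-0.1,1.2,0],[0,-0.2,2.4,0],[0,-0.3,3.5,0],[0,-0.3,4,0]]'; python3 go.py 622.6,334.7,83,108.1
```

```text
t: 64.08
eef_pos: [623.7, 334.6, 83.7]
tcp_rot: [3.102, 0.008, 1.887]
ft_force: [1.9, -3.4, 10.4]
opening: 0.186
now [623.7 334.6  83.7] rpy [177.71   0.44 108.14] t 64.08 F [ 1.9 -3.4 10.4] op 0.186
622.6,334.7,83,108.1 -> [ 0.4 -1.1  0.7] turn 0.0 dist 1.0
lean (tool z xy, deg) [2.32 0.29] j [ 23.1  39.9  84.1  -0.8  53.8 -84.6]
```

```bash
python3 -m pendant '[[0,0,0,0],[0,0,0,0],[0,0,0,0],[0,0,0,0],[0,0,0,0]]' 0.5; python3 -m pendant '[[0,0.5,-12,0],[0,1.2,-35,0],[0,3,-75,0],[5,-40,-85,0],[15,-90,-85,0],[30,-140,-85,0],[40,-190,-85,0],[40,-190,-85,0]]'
python3 - <<'E'
from ov import *
s=pic("scene");y=np.radians(18.1);b=[612.4,331.4,y]
zoom(s,[],272,335,50,38,8,"l1")
zoom(s,[(rect(117,67,0,10),b,80,(0,0,255)),(rect(117,67,13.5,10),b,80,(0,0,255)),(rect(66,18,36),b,80,(255,0,0)),(rect(117,67,0,10),b,28,(0,160,0))],272,335,50,38,8,"l2")
t=pic("top");crop(t,232,226,40,30,10,"l3");crop(s,352,300,40,40,8,"l4")
E
python3 go.py
```

```text
t: 64.7
eef_pos: [623.7, 334.6, 83.6]
tcp_rot: [3.102, 0.008, 1.887]
ft_force: [-0.4, 0.1, -1.6]
opening: 0.5
t: 65.7
eef_pos: [424.8, 312.9, 161.9]
tcp_rot: [3.102, 0.008, 1.889]
ft_force: [1.0, -0.5, 0.1]
opening: 0.502
now [428.  313.5 161.8] rpy [177.59   0.42 108.17] t 65.8 F [ 0.2 -0.4  0.3] op 0.502
lean (tool z xy, deg) [2.42 0.35] j [ 29.6  21.5 105.9  -1.2  50.4 -77.9]
```

View pics/l1.png

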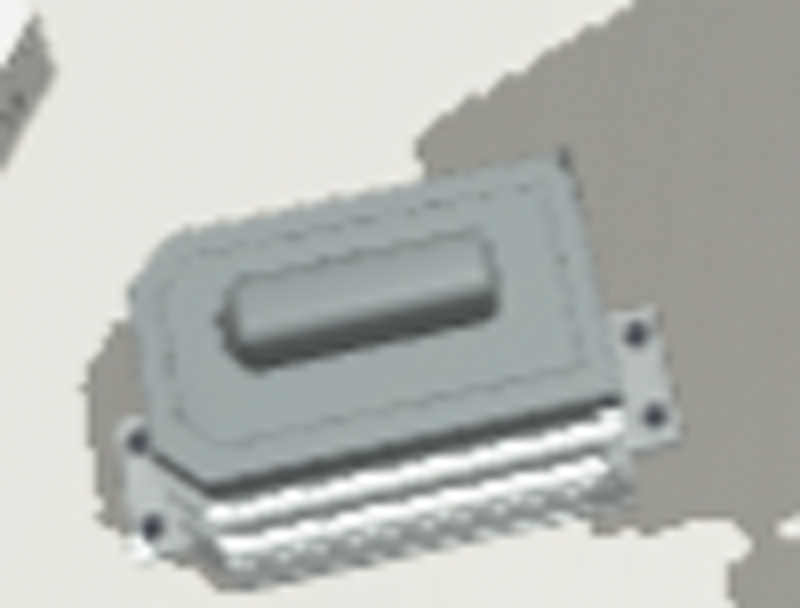

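View pics/l2.png

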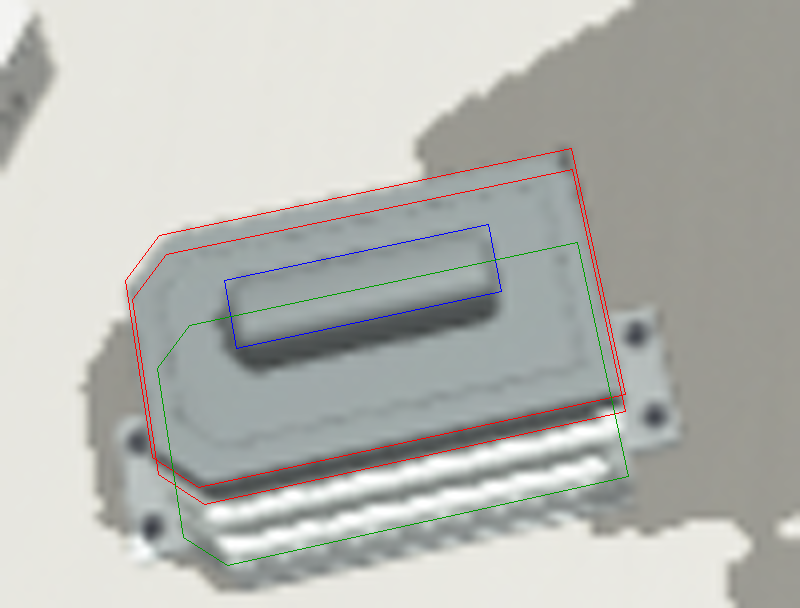

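Run:
```python
from ov import *
s=pic("scene");y=np.radians(18.1)
best=fit("cover",[612,331,y],[s],80,(4,4,.05));print(best)
# fit with height & tilt via edges of cover, scene view
S,T=samples(M["cover"],2)
G=[(s,grads(s,.8))]
def f(v,ret=0):
    S2=S.copy();S2[:,2]+=v[3]*S[:,0]+v[4]*S[:,1];T2=T.copy();T2[:,2]+=v[3]*T[:,0]+v[4]*T[:,1]
    return score(v[:3],S2,T2,G,80)
r=minimize(f,[*best[0],0,0],method="Nelder-Mead",options=dict(maxiter=3000,initial_simplex=np.array([[*best[0],0,0]])+np.vstack([np.zeros(5),np.diag([1,1,.02,.03,.03])])));print(r.x.round(3),r.fun)
b=best[0]
it=[(rect(117,67,0,10),b,80,(0,0,255)),(rect(117,67,13.5,10),b,80,(0,0,255)),(rect(117,67,0,10),b,54,(0,160,0)),(rect(117,67,0,10),b,28,(0,160,0))]
for i,(c,r0) in enumerate(((250,385),(340,375))):
    zoom(s,it,c,r0,16,20,12,f"n{i}");zoom(s,[],c,r0,16,20,12,f"o{i}")
a=[cv2.imread(f"pics/{n}.png") for n in("o0","n0","o1","n1")]
m=np.hstack(a);cv2.imwrite("pics/m19.png",cv2.resize(m,(800,int(m.shape[0]*800/m.shape[1]))))
```

```text
(array([6.15022138e+02, 3.31645536e+02, 3.22346700e-01]), np.float64(-3.4662650270656497))
[ 6.14389e+02  3.31106e+02  3.64000e-01  1.09000e-01 -5.60000e-02] -3.5124041532946895
```

View pics/m19.png

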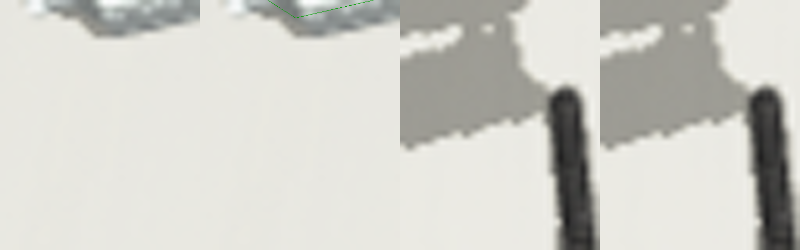

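View pics/l4.png

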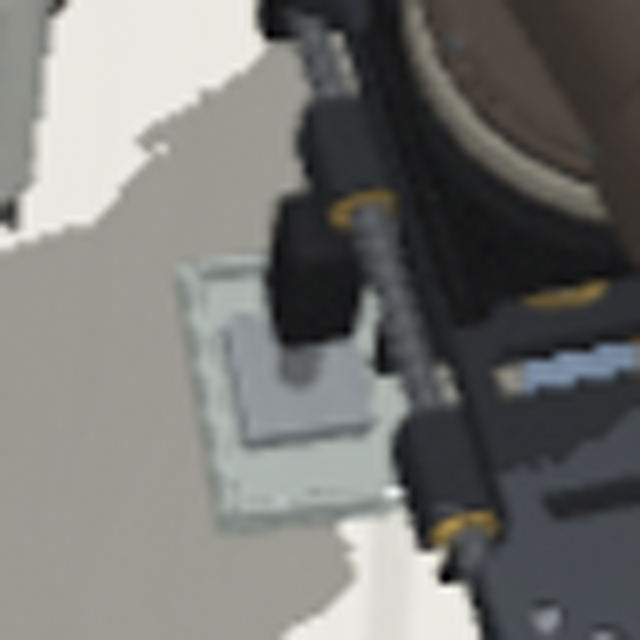

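Run:
```python
from ov import *
s=pic("scene");y=np.radians(18.1);b=[612.4,331.4,y]
it=[(rect(117,67,0,10),b,80,(0,0,255)),(rect(117,67,13.5,10),b,80,(0,0,255)),(rect(117,67,0,10),b,54,(0,160,0)),(rect(117,67,0,10),b,28,(0,160,0))]
for i,(c,r0) in enumerate(((248,350),(292,345))):
    zoom(s,it,c,r0,16,24,12,f"n{i}");zoom(s,[],c,r0,16,24,12,f"o{i}")
a=[cv2.imread(f"pics/{n}.png") for n in("o0","n0","o1","n1")]
m=np.hstack(a);cv2.imwrite("pics/m20.png",cv2.resize(m,(800,int(m.shape[0]*800/m.shape[1]))))
```

```text
(no output)
```

View pics/m20.png

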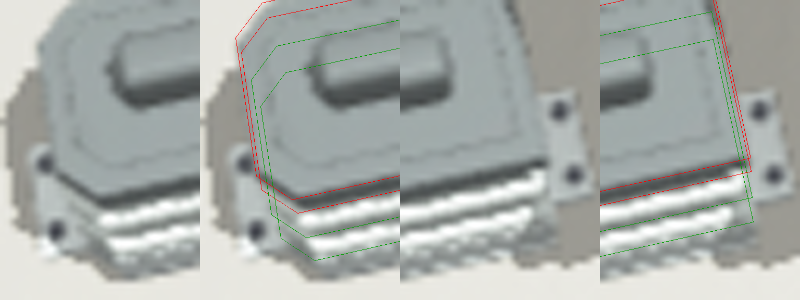

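```bash
python3 -m pendant '[[20,-10,-10,0],[40,-20,-20,0],[60,-20,-20,0],[60,-20,-20,0],[60,-20,-20,0]]'
python3 - <<'E'
from h import *
s=pic("scene");t=pic("top");cv2.imwrite("pics/fin.png",s["pixels"][:,:,::-1]);cv2.imwrite("pics/fint.png",t["pixels"][:,:,::-1])
E
python3 go.py
```

```text
t: 66.53
eef_pos: [390.6, 363.6, 179.6]
tcp_rot: [3.101, 0.008, 1.887]
ft_force: [-0.0, 0.1, -0.8]
opening: 0.498
now [390.6 363.4 179.6] rpy [177.66   0.44 108.08] t 66.62 F [-0.7 -0.3 -0.2] op 0.5
lean (tool z xy, deg) [2.36 0.3 ] j [ 36.5  20.5 104.1  -1.4  53.3 -70.7]
```

View pics/fin.png

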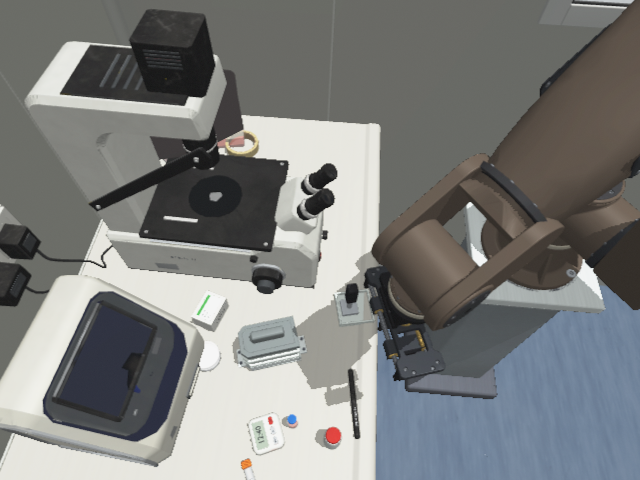

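View pics/fint.png

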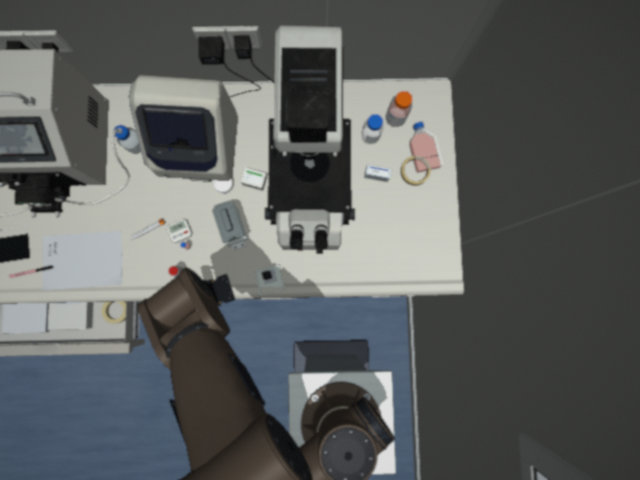

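The final view shows the finished stack at about (270,342) and the tamper upright in its tray at (352,300). The vial (292,421) and bottle (333,437) are standing, and there are no plates left elsewhere. I'm handing the job in.

```bash
python3 -c "
from cell import job
print(job.job_done())"
```

```text
the job is handed in; nothing more can be done
None
```

I handed the job in at about 67 s of robot time.

**What I did**
- **Slugs:** I pressed all four slugs flat with the tamper. A picture taken before stacking shows all four lying flat in the cavity.
- **Tamper:** I stood it back in its tray, and it is upright there in the last picture.
- **Stack:** I stacked both plates on the cold box, cut corners over cut corners, and put the cover on top. Only two plates were visible; I saw no third.
- **Cover moved:** Before I picked up the cover I found it about 4 cm from where it had been. I located it again and took it from there.

**Last checks**
- Each layer met resistance of about 9 to 14 N within 1 mm of its seated height.
- In the final overlay, all the skirt edges sit evenly, about 0.8 pixel above the model. I took that as camera offset.
- The vial and bottle are standing, and the arm was clear of everything.

**What failed or disagreed**
- **First press:** My first two presses on one pair of slugs, up to about 33 N, did not move them. They dropped once I dragged the tamper outwards while pressing, and it seems to have rested briefly on the rim.
- **Fingertip height:** The fingertips sit about 15 to 19 mm above the reported TCP. My first grasp of plate A closed above it without touching it.
- **Tool tilt:** The tool ended up leaning about 2 degrees, which I never corrected. The layers still seated.
- **Tilt fit:** A fit of the cover's tilt gave an implausible 6 degrees. I discarded it because the edges at both ends matched the model equally well.

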